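# Weigh the tub at the back of the ink tray

### The job

Weigh the low, wide tub at the back of the steel tray: first clear the tall jar, tin and can that hem it in onto the bare plywood board, and with all three standing there, lift the tub out and set it gently in the middle of the scale's pan. Only then put the jar, tin and can back in the tray, each on the very spot where it stood at the start. Leave the tub on the scale, keep everything upright, and do not disturb the two small things (brass-lidded pot and cardboard carton) in the tray's front corners.

Things in the scene. Friction and masses are not known exactly. Their poses are not given: they have to be found in the camera images.
- jar: tall round grey plastic jar with a black lid, 53 mm diameter straight from foot to top, 118 mm high, about 0.26 kg; origin at the centre of its underside, z up
- tin: tall square bare-metal tin, 50 x 50 mm, body 98 mm high, plus a 14 mm high, 24 mm wide black screw cap off-centre on top (112 mm in all), about 0.26 kg; origin at the centre of its underside, z up, x and y normal to its flat sides
- can: tall round metal can with a paper band, 60 mm diameter, 104 mm high, about 0.28 kg; origin at the centre of its underside, z up
- tub: the low white lidded tub to be weighed: 60 mm diameter up to 36 mm height, then a 62 mm lid, 45 mm high in all, about 0.16 kg; stands at the back centre of the tray; origin at the centre of its underside, z up
- pot: small round white pot with a brass lid, 40 mm diameter, 41 mm high; stands loose in a front corner of the tray, not to be disturbed; origin at the centre of its underside
- carton: small square cardboard carton, 36 x 36 x 30 mm high; stands loose in the other front corner of the tray, not to be disturbed; origin at the centre of its underside
- tray: fixed low steel tray, 170 mm (x) by 270 mm (y), floor 6 mm thick; rim 12 mm high, back wall (+x edge) 30 mm, walls 4 mm thick; flat dark 66 mm discs mark the standing places, in tray axes: tub (45, 0) mm, tall containers (18, 66), (18, -66) and (-32, 0) mm, shuffled among them; origin at the centre of its underside, x towards the back wall, away from the robot
- board: fixed bare plywood board for setting things aside, 200 mm (x) by 190 mm (y), 12 mm thick, beside the tray on the left or the right; origin at the centre of its underside
- scale: fixed grey bench scale, 180 mm (x) by 160 mm (y), housing 34 mm high, on the other side of the tray from the board; origin at the centre of its underside
- scale_pan (a point): centre of the upper face of the scale's round aluminium pan, 124 mm diameter, 48 mm above the table; the pan does not move

How it is judged:
By the outcome, as a careful person would: the job done as asked, in the order asked, and still so for the second after the job is handed in, with the robot touching nothing.
It also fails if it takes over 144 s, if anything falls off the work surface, if the arm or the gripper's body presses on something with over 40 N, if the wrist force passes 120 N, or if a joint passes its speed limit or range.

### The arm

A 6-joint arm with a two-finger parallel gripper is mounted at the origin on the work surface. World frame = base frame: x ahead of the robot, y to its left, z up, the work surface at z = 0. Lengths are in m, angles in rad, forces in N, time in s.
With the tool pointing down it reaches from about 0.35 to 0.975 m from the base axis. Payload 4.9 kg.
Tool frame: the origin (TCP) lies midway between the tips of the shut fingers; the grasp point (between the pads) lies 19 mm behind it; z points along the fingers, y is the line along which they close (so a half turn about z gives the same grasp; the last joint's range is limited). The gripper opens to 85 mm and grips with 20 to 120 N. Pads are 22 mm wide; open, the fingers measure 114 mm over their backs; the gripper's body (76 mm by 85 mm) begins 54 mm behind the grasp point. The pads swing forward as they close: fully open they stand 13 mm farther back than shut.
Start: joints at [1.017, 0.053, 1.613, -0, 1.476, -0.119], TCP at [0.263, 0.567, 0.193] pointing down, gripper open.
Joint ranges: [-3.01, 3.01], [-1.01, 2.22], [0.06, 2.58], [-1.02, 4.17], [0.09, 2.62], [-3.14, 3.14]. Speed limits (rad/s): [2.57, 2.57, 3.14, 3.14, 3.14, 3.14].

### API

Orientations are given as a unit quaternion [w, x, y, z].
In Python, from plant import * gives the robot as it stands.
- The arm moves only by the tool jog_arm, never from a script. Its argument "targets" is a list of rows, each a list of 3 entries, a list of its own where there are three numbers: the shift along the tool's x, y, z in units of 25 mm (1.0 is 25 mm), then the turn, a rotation vector about the tool's x, y, z in units of 8 degrees (1.0 is 8 degrees), then the opening in per cent of the stroke, from 0 (shut) to 100 (fully open). A call has 1 to 8 rows; each row is the pose to reach, as a shift and turn from the pose commanded when the call began, along the tool's axes at that moment; what a row does not reach only later rows make up. A row lasts 1/8 s, in which the tool goes at most 62.5 mm and 10.7 degrees, less where a joint would pass 70% of its speed; a pose out of reach is approached as far as the arm can. A call with a gripper value outside its range is refused whole. The fingers move at their own pace and stop on an object; the grip force is fixed at half the most. Time passes only in rows, so rows that repeat a pose let the fingers close. It gives the time, the measured TCP pose, the force, the opening and the grip force at its end, in the units of the state.
- state(): the state, without advancing time (a new reading comes with each control period).
- grab_frame(name): name is "side" or "top" or "wrist"; returns (picture, depth): 384x512x3 uint8, red, green, blue; 384x512 float32, m along the optical axis (not along the pixel's ray), 0 where there is no reading.
- camera_params(name): a dict with "fovy" (degrees; the focal length in pixels is half the picture's height over the tangent of half this angle, whatever the lens; pixels are square), "cx", "cy" (the principal point, pixels), "rvec" (rotation vector, rad) and "tvec" (3), from world to camera coordinates, as OpenCV has them; the wrist camera has in their place "hand_eye" (4x4, takes a point from camera to tool coordinates, whose origin is the TCP and whose axes are the flange's). Camera axes: x right, y down, z forward; pixel columns grow to the right and rows downward; lengths in m; the calibration is good to about 2 mm. A picture is of the moment at which its call begins: read the wrist's pose just before it. camera_params takes no time and is no camera call.
- job_done(): hands the job in; it is judged then, once.
The state is a dict: "time": time; "joint_pos": joint angles; "joint_vel": joint speeds; "joint_efforts": joint torques, N m; "tool_pos": TCP position; "tool_rot": TCP orientation; "contact_force": force on the tool from outside, world axes, zero at the start; "ft_torque": the same for the moment, N m; "gripper_width": opening from 0.0 (shut) to 1.0 (fully open); "grasp_force": force on a finger pad.
Only numpy, scipy, OpenCV 4.12 (cv2) and the standard library are available. Lean on these libraries where they do the work, as an engineer would, in place of code of your own. Each camera call takes 0.05 s, during which the arm holds its last target. There are 200 camera calls.

## Working session

There is one attempt and no reset: what is moved stays moved. The work goes in short steps, Python scripts to look and compute and a tool call to move; the robot and the scene stay as the last step left them, time stands still between calls to the robot, and variables do not carry over. Pictures are saved under pics/ and viewed, at most 14 in all, crops included, and the job is handed in when it is done.

Besides the shell and the picture viewer there is one more tool, called after "Call:" by a JSON object that holds its "name" and its "arguments", one argument or row to a line. jog_arm: Moves the arm, as the interface text tells. Its arguments: {"type":"object","properties":{"targets":{"type":"array"}},"required":["targets"]}

```bash
mkdir -p pics; cat > h.py <<'E'
from plant import *
import numpy as np, cv2
from scipy.spatial.transform import Rotation as R
def cloud(name):
    p=camera_params(name); s=state(); im,d=grab_frame(name)
    h,w=d.shape; f=h/2/np.tan(np.radians(p["fovy"])/2)
    u,v=np.meshgrid(np.arange(w),np.arange(h))
    P=np.stack([(u-p["cx"])/f*d,(v-p["cy"])/f*d,d],-1)
    if "hand_eye" in p:
        q=s["tool_rot"]; T=np.array(p["hand_eye"])
        P=P@T[:3,:3].T+T[:3,3]
        P=P@R.from_quat(q,scalar_first=True).as_matrix().T+s["tool_pos"]
    else:
        M=R.from_rotvec(np.ravel(p["rvec"])).as_matrix()
        P=(P-np.ravel(p["tvec"]))@M
    P[d==0]=np.nan
    return im,P
E
python3 - <<'E'
from h import *
print(state()); 
for n in("top","side"):
    print(camera_params(n)); im,P=cloud(n); np.save(f"pics/{n}.npy",P); cv2.imwrite(f"pics/{n}0.png",im[...,::-1])
E
```

```text
{'time': 0.0, 'joint_pos': array([ 1.01700934e+00,  5.33321487e-02,  1.61432601e+00, -2.41805227e-05,
        1.47600260e+00, -1.18990400e-01]), 'joint_vel': array([-3.03648208e-04,  6.31612022e-05,  2.01654330e-03, -1.64305984e-04,
        2.27385526e-04, -6.14593269e-04]), 'joint_efforts': array([ 3.79795247e-04, -3.93698502e+01, -3.70170987e+01, -6.75702267e-05,
        7.32857472e-03, -1.63911091e-05]), 'tool_pos': array([0.26288765, 0.56623269, 0.19175931]), 'tool_rot': array([-3.29959343e-04,  2.15688642e-01,  9.76461643e-01, -9.80066987e-04]), 'contact_force': array([-0.60835517,  0.71478767, -0.37565833]), 'ft_torque': array([-0.0583738 ,  0.0173069 , -0.02271119]), 'grasp_force': 0.0, 'gripper_width': 0.9988910384700108}
{'fovy': 53.663572590680594, 'cx': 254.20118149540613, 'cy': 195.5276592521852, 'rvec': array([ 2.12321634, -2.12591636,  0.14614091]), 'tvec': array([0.00920697, 0.54601939, 1.00025845])}
{'fovy': 45.336708264774934, 'cx': 261.0555739457511, 'cy': 190.7628543499009, 'rvec': array([ 0.31118882, -2.79970344,  1.14465927]), 'tvec': array([0.56052602, 0.1393704 , 0.97151114])}
```

View pics/top0.png

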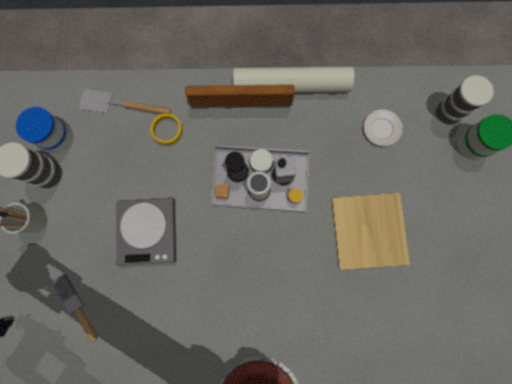

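View pics/side0.png

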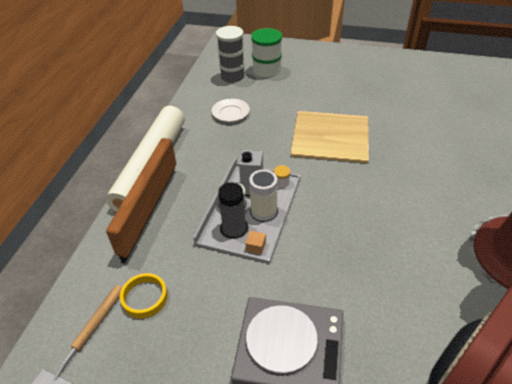

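Top view: scale at left (145,230), with pan centre (143,225). Tray around (260,180): jar (236,165), tub (262,160), tin (284,170), can (259,186), carton (222,190), pot (296,196). Board at right (371,231). A brown rail stands behind the tray at (240,95).

```bash
python3 - <<'E'
from h import *
P=np.load("pics/top.npy")
def fit(n,u,v,r,z0,z1):
    Q=P[v-r:v+r,u-r:u+r].reshape(-1,3); Q=Q[(Q[:,2]>z0)&(Q[:,2]<z1)]
    rect=cv2.minAreaRect((Q[:,:2]*1000).astype(np.float32))
    c,rad=cv2.minEnclosingCircle((Q[:,:2]*1000).astype(np.float32))
    print(n,len(Q),"mean",Q.mean(0).round(4),"rect",np.round(rect[0],1),np.round(rect[1],1),round(rect[2],1),"circ",np.round(c,1),round(rad,1),"zmed",np.median(Q[:,2]).round(4))
fit("jar",236,165,22,.114,.135)
fit("tin",284,170,22,.094,.108)
fit("tincap",284,170,22,.112,.13)
fit("can",259,186,20,.104,.112)
fit("tub",262,160,14,.040,.06)
fit("pot",296,196,10,.04,.06)
fit("carton",222,190,10,.03,.045)
fit("board",371,231,55,.008,.02)
fit("scale",145,230,45,.028,.06)
fit("pan",145,230,45,.044,.06)
fit("tray",260,180,56,.004,.02)
fit("rail",240,95,60,.05,.2)
# height map crop upscaled
im=cv2.imread("pics/top0.png")[130:230,190:330]
cv2.imwrite("pics/crop.png",cv2.resize(im,None,fx=5.5,fy=5.5,interpolation=cv2.INTER_CUBIC))
E
```

```text
jar 330 mean [0.6226 0.0567 0.1239] rect [610.2  39.9] [95.9 52.1] 49.8 circ [601.9  45.9] 49.8 zmed 0.1242
tin 300 mean [ 0.6094 -0.0745  0.1041] rect [601.2 -50.6] [ 63.9 116.6] 30.9 circ [595.4 -54.1] 61.0 zmed 0.1044
tincap 109 mean [ 0.6042 -0.0501  0.1164] rect [594.5 -37.3] [ 33.2 101.5] 50.7 circ [588.4 -44.6] 50.9 zmed 0.1167
can 334 mean [ 0.5701 -0.0062  0.1098] rect [576.7  -4.7] [ 74.4 102.3] 0.7 circ [593.   -6.2] 53.6 zmed 0.1101
tub 389 mean [ 0.6451 -0.0109  0.0515] rect [640.2 -11.7] [72.8 60.4] 14.7 circ [640.1 -19.4] 40.6 zmed 0.0516
pot 164 mean [ 0.5469 -0.1052  0.0475] rect [ 546.8 -105.4] [37.8 38.1] 62.4 circ [ 547.3 -105.5] 19.7 zmed 0.0477
carton 171 mean [0.5632 0.0991 0.0362] rect [562.9 100. ] [36.7 36. ] 87.8 circ [563.4 100. ] 24.6 zmed 0.0362
board 4940 mean [ 0.451  -0.3127  0.0127] rect [ 475.9 -311.3] [247.3 191.5] 4.4 circ [ 460.  -311.6] 142.3 zmed 0.0127
scale 3698 mean [0.4489 0.3078 0.0402] rect [450.8 310.5] [180.  158.6] 3.5 circ [449.7 311.3] 117.1 zmed 0.0367
pan 1577 mean [0.4652 0.3122 0.0482] rect [465.5 312.3] [121.2 122.3] 2.6 circ [466.  312.5] 62.4 zmed 0.0482
tray 3178 mean [ 0.5902 -0.009   0.0077] rect [603.   -5.9] [324.7 326.8] 89.7 circ [612.5  -4.6] 222.3 zmed 0.007
rail 3138 mean [0.8408 0.0182 0.0826] rect [799.7  -2.2] [272.3 322.9] 30.5 circ [811.1  21.4] 177.2 zmed 0.0742
```

View pics/crop.png

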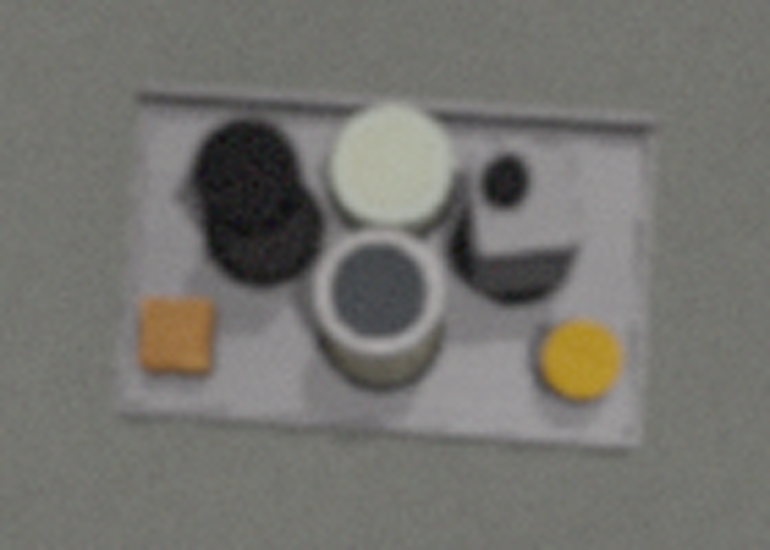

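Call:
{"name": "jog_arm", "arguments": {
  "targets": [
    [[0, 0, -5], [0, 0, -1], 100],
    [[0, 0, -8.3], [0, 0, -2], 100],
    [[-18.2, -16.7, -8.3], [0, 0, -3.11], 100],
    [[-18.2, -16.7, -8.3], [0, 0, -3.11], 100],
    [[-18.2, -16.7, -8.3], [0, 0, -3.11], 100],
    [[-18.2, -16.7, -8.3], [0, 0, -3.11], 100],
    [[-18.2, -16.7, -8.3], [0, 0, -3.11], 100],
    [[-18.2, -16.7, -8.3], [0, 0, -3.11], 100]
  ]
}}

```text
time: 1.1
tool_pos: [0.406, 0.2217, 0.3675]
tool_rot: [-0.0, 0.0, 1.0, -0.0]
contact_force: [0.1, -0.5, -0.4]
gripper_width: 0.999
grasp_force: 0.0
```

```bash
cat >> h.py <<'E'
def go(p,yaw=0.,pr=True):
    """shift/turn units from current pose to TCP p, tool y axis at yaw (rad) from world y, pointing down"""
    s=state(); A=R.from_quat(s["tool_rot"],scalar_first=True)
    t=R.from_euler("z",yaw)*R.from_matrix([[-1,0,0],[0,1,0],[0,0,-1]])
    sh=A.inv().apply(np.array(p)-s["tool_pos"])/.025
    tu=np.degrees((A.inv()*t).as_rotvec())/8
    print("t%.1f"%s["time"],"tcp",s["tool_pos"].round(4),"w%.2f"%s["gripper_width"],"shift",sh.round(2),"turn",tu.round(2))
def comp(P,z0,z1,near,rad=.06):
    """largest connected blob with height in band near xy; its world points"""
    with np.errstate(invalid="ignore"):
        m=((P[...,2]>z0)&(P[...,2]<z1)&(np.hypot(P[...,0]-near[0],P[...,1]-near[1])<rad)).astype(np.uint8)
    m=cv2.morphologyEx(m,cv2.MORPH_OPEN,np.ones((3,3),np.uint8))
    n,l,st,_=cv2.connectedComponentsWithStats(m)
    Q=P[l==1+np.argmax(st[1:,4])]
    return Q
def rep(n,Q):
    q=(Q[:,:2]*1000).astype(np.float32); r=cv2.minAreaRect(q); c,d=cv2.minEnclosingCircle(q)
    print(n,len(Q),"mean",(Q.mean(0)*1000).round(1),"rect",np.round(r[0],1),np.round(r[1],1),round(r[2],1),"circ",np.round(c,1),round(2*d,1))
E
python3 - <<'E'
from h import *
go([.5,-.005,.4])
E
```

```text
t1.1 tcp [0.406  0.2217 0.3675] w1.00 shift [-3.76 -9.07 -1.3 ] turn [-0. -0. -0.]
```

Call:
{"name": "jog_arm", "arguments": {
  "targets": [
    [[-3.8, -9.1, -0.5], [0, 0, 0], 100],
    [[-3.8, -9.1, -0.5], [0, 0, 0], 100],
    [[-3.8, -9.1, -0.5], [0, 0, 0], 100],
    [[-3.8, -9.1, -0.5], [0, 0, 0], 100],
    [[-3.8, -9.1, -0.5], [0, 0, 0], 100],
    [[-3.8, -9.1, -0.5], [0, 0, 0], 100],
    [[-3.8, -9.1, -0.5], [0, 0, 0], 100]
  ]
}}

```text
time: 1.98
tool_pos: [0.5004, -0.0029, 0.3802]
tool_rot: [0.0, -0.001, 1.0, 0.0]
contact_force: [-0.1, -0.2, -0.2]
gripper_width: 0.997
grasp_force: 0.0
```

```bash
python3 - <<'E'
from h import *
go([.5,-.005,.4])
im,W=cloud("wrist"); np.save("pics/w1.npy",W); cv2.imwrite("pics/w1.png",im[...,::-1])
T=np.load("pics/top.npy")
for nm,P in(("TOP",T),("WRIST",W)):
    print(nm)
    for n,a in dict(jar=(.119,.132,(.623,.057)),tin=(.1,.108,(.61,-.07)),cap=(.112,.125,(.61,-.07),.04),can=(.105,.114,(.57,-.006)),tub=(.046,.056,(.645,-.011)),pot=(.042,.053,(.547,-.105)),carton=(.031,.041,(.563,.099)),board=(.006,.018,(.447,-.312),.16),pan=(.044,.053,(.465,.312),.1)).items():
        try: rep(n,comp(P,*a))
        except Exception as e: print(n,"none")
E
```

```text
t2.0 tcp [ 0.5004 -0.0029  0.3802] w1.00 shift [ 0.01 -0.08 -0.79] turn [0.   0.   0.01]
TOP
jar 314 mean [623.6  57.4 124.3] rect [623.5  57.5] [48.6 49.5] 0.6 circ [624.1  57. ] 53.0
tin 242 mean [608.5 -78.1 104.3] rect [613.6 -74.2] [48.1 50.1] 7.9 circ [611.6 -73.8] 63.5
cap 71 mean [621.4 -65.3 118.3] rect [621.8 -65.3] [20.8 22.5] 89.6 circ [621.4 -65.5] 24.1
can 394 mean [569.   -5.  110.7] rect [569.5  -5.6] [56.1 57.2] 0.5 circ [569.8  -4.8] 59.9
tub 371 mean [645.4 -10.2  51.6] rect [646.5  -9. ] [58.5 60.6] 89.8 circ [646.1 -10.6] 61.9
pot 161 mean [ 546.9 -105.3   47.5] rect [ 547.  -104.8] [35.8 38.7] 89.1 circ [ 547.3 -105.6] 39.3
carton 164 mean [563.6  98.6  36.3] rect [563.4  98.8] [34.1 35.1] 89.1 circ [563.7  98.8] 47.2
board 4959 mean [ 451.  -312.5   12.7] rect [ 452.8 -312.9] [200.3 191.7] 4.2 circ [ 450.8 -312.2] 271.2
pan 1548 mean [465.3 312.   48.2] rect [465.8 312. ] [121.3 121.9] 4.6 circ [466.2 312.4] 124.7
WRIST
jar 888 mean [624.7  59.8 124.8] rect [626.1  59.7] [52.5 50.5] 4.0 circ [626.   60.2] 53.0
tin 734 mean [611.8 -73.1 104.7] rect [616.4 -71.5] [50.1 50. ] 6.9 circ [616.6 -71.2] 68.4
cap 198 mean [622.5 -62.4 118.5] rect [623.3 -62.4] [23.1 23.1] 84.6 circ [623.4 -62.8] 24.3
can 1179 mean [570.5  -2.1 111.2] rect [571.3  -2. ] [59.  58.6] 39.6 circ [571.7  -2.3] 60.2
tub 846 mean [648.6  -8.1  52.3] rect [649.6  -7.8] [58.8 56.7] 88.0 circ [648.4  -7.8] 61.7
pot 435 mean [ 548.8 -102.4   47.7] rect [ 548.8 -102.6] [37.3 38.1] 89.1 circ [ 549.5 -102.5] 39.7
carton 436 mean [564.8 102.2  36.7] rect [565.6 102.3] [35.9 36.4] 88.1 circ [565.5 102.1] 48.5
board 13807 mean [ 449.  -308.9   12.6] rect [ 454.6 -310.2] [200.5 191.6] 4.2 circ [ 454.8 -310.2] 274.5
pan 4851 mean [465.8 314.   48.8] rect [467.5 314.9] [123.7 120.8] 89.4 circ [467.1 314.8] 125.0
```

View pics/w1.png

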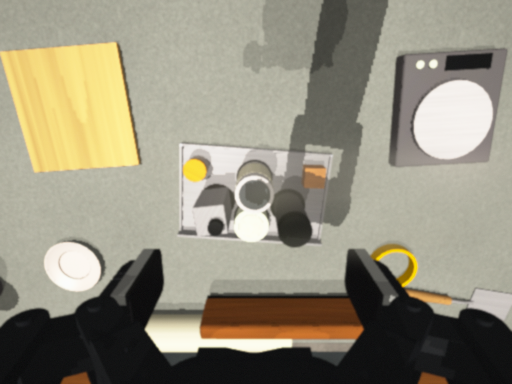

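Wrist view (upside down: scale right, board left): jar (290,220), tub (252,225), can (255,190), tin (212,215). Both cameras agree to 2-3 mm, and the tray layout fits at yaw -4.15°. I'll start with the can.

Call:
{"name": "jog_arm", "arguments": {
  "targets": [
    [[-2.81, -0.03, 9], [0, 0, 0], 88],
    [[-2.81, -0.03, 9], [0, 0, 0], 88],
    [[-2.81, -0.03, 9], [0, 0, 0], 88],
    [[-2.81, -0.03, 9], [0, 0, 0], 88],
    [[-2.81, -0.03, 9.2], [0, 0, 0], 88],
    [[-2.81, -0.03, 10.4], [0, 0, 0], 88],
    [[-2.81, -0.03, 11.6], [0, 0, 0], 88],
    [[-2.81, -0.03, 12.72], [0, 0, 0], 88]
  ]
}}

```text
time: 3.02
tool_pos: [0.5725, -0.0042, 0.0645]
tool_rot: [0.002, -0.0, 1.0, -0.0]
contact_force: [-0.3, -1.1, 1.2]
gripper_width: 0.879
grasp_force: 0.0
```

Call:
{"name": "jog_arm", "arguments": {
  "targets": [
    [[0, 0, 0], [0, 0, 0], 0],
    [[0, 0, 0], [0, 0, 0], 0],
    [[0, 0, 0], [0, 0, 0], 0],
    [[0, 0, 0], [0, 0, 0], 0],
    [[0, 0, 0], [0, 0, 0], 0]
  ]
}}

```text
time: 3.65
tool_pos: [0.5713, -0.0049, 0.0629]
tool_rot: [0.001, 0.0, 1.0, -0.0]
contact_force: [-0.3, 0.2, -1.9]
gripper_width: 0.661
grasp_force: 64.4
```

Call:
{"name": "jog_arm", "arguments": {
  "targets": [
    [[0, 0, -1.2], [0, 0, 0], 0],
    [[0, 0, -3.5], [0, 0, 0], 0],
    [[0, 0, -6], [0, 0, 0], 0],
    [[6.64, -14.14, -6], [0, 0, 0], 0],
    [[6.64, -14.14, -6], [0, 0, 0], 0],
    [[6.64, -14.14, -6], [0, 0, 0], 0],
    [[6.64, -14.14, -6], [0, 0, 0], 0],
    [[6.64, -14.14, -6], [0, 0, 0], 0]
  ]
}}

```text
time: 4.65
tool_pos: [0.4368, -0.2892, 0.2122]
tool_rot: [0.0, 0.0, 1.0, -0.0]
contact_force: [0.9, -1.0, -4.0]
gripper_width: 0.66
grasp_force: 65.0
```

```bash
python3 - <<'E'
from h import *
go([.4048,-.3572,.0685])
s=state();print(s["grasp_force"],s["contact_force"])
E
```

```text
t4.7 tcp [ 0.4368 -0.2892  0.2122] w0.66 shift [ 1.28 -2.72  5.75] turn [-0.  0. -0.]
64.98147010803223 [ 0.85921212 -0.9642785  -3.99724421]
```

Call:
{"name": "jog_arm", "arguments": {
  "targets": [
    [[1.3, -2.78, 0], [0, 0, 0], 0],
    [[1.3, -2.78, 0], [0, 0, 0], 0],
    [[1.3, -2.78, 2], [0, 0, 0], 0],
    [[1.3, -2.78, 4], [0, 0, 0], 0],
    [[1.3, -2.78, 5], [0, 0, 0], 0],
    [[1.3, -2.78, 5.4], [0, 0, 0], 0],
    [[1.3, -2.78, 5.72], [0, 0, 0], 0],
    [[1.3, -2.78, 5.72], [0, 0, 0], 0]
  ]
}}

```text
time: 5.65
tool_pos: [0.4059, -0.3573, 0.0699]
tool_rot: [0.0, 0.0, 1.0, -0.0]
contact_force: [0.1, 0.2, -3.6]
gripper_width: 0.663
grasp_force: 65.3
```

Call:
{"name": "jog_arm", "arguments": {
  "targets": [
    [[0, 0, 0.03], [0, 0, 0], 0],
    [[0, 0, 0.03], [0, 0, 0], 85],
    [[0, 0, 0.03], [0, 0, 0], 85],
    [[0, 0, 0.03], [0, 0, 0], 85],
    [[0, 0, -1], [0, 0, 0], 85],
    [[0, 0, -3], [0, 0, 0], 85],
    [[0, 0, -5], [0, 0, 0], 85],
    [[0, 0, -5.2], [0, 0, 0], 85]
  ]
}}

```text
time: 6.65
tool_pos: [0.4074, -0.3593, 0.2051]
tool_rot: [0.003, 0.0, 1.0, -0.004]
contact_force: [0.0, 0.6, -0.3]
gripper_width: 0.85
grasp_force: 0.0
```

```bash
python3 - <<'E'
from h import *
im,T=cloud("top"); cv2.imwrite("pics/top2.png",im[...,::-1])
rep("can",comp(T,.11,.122,(.405,-.357)))
for n,a in dict(jar=(.119,.132,(.623,.057)),tin=(.1,.108,(.61,-.07))).items(): rep(n,comp(T,*a))
go([.6252,.0586,.16])
E
```

```text
can 317 mean [ 401.8 -351.3  117.2] rect [ 401.4 -351.8] [58.8 44.9] 37.4 circ [ 405.4 -357.5] 59.4
jar 308 mean [623.8  57.4 124.4] rect [623.4  57.7] [49.  49.7] 0.3 circ [624.3  57. ] 52.9
tin 226 mean [609.8 -79.2 104.3] rect [614.5 -74. ] [49.4 49.9] 8.0 circ [615.1 -74. ] 68.9
t6.7 tcp [ 0.4066 -0.3585  0.2029] w0.85 shift [-8.73 16.69  1.67] turn [-0.03  0.03 -0.  ]
```

Call:
{"name": "jog_arm", "arguments": {
  "targets": [
    [[-8.75, 16.69, 0], [0, 0, 0], 85],
    [[-8.75, 16.69, 0], [0, 0, 0], 85],
    [[-8.75, 16.69, 0], [0, 0, 0], 85],
    [[-8.75, 16.69, 0], [0, 0, 0], 85],
    [[-8.75, 16.69, 0], [0, 0, 0], 85],
    [[-8.75, 16.69, 0], [0, 0, 0], 85],
    [[-8.75, 16.69, 0], [0, 0, 0], 85],
    [[-8.75, 16.69, 0], [0, 0, 0], 85]
  ]
}}

```text
time: 7.7
tool_pos: [0.624, 0.063, 0.1965]
tool_rot: [-0.002, -0.001, 1.0, 0.0]
contact_force: [0.1, 0.2, 0.1]
gripper_width: 0.846
grasp_force: 0.0
```

```bash
python3 - <<'E'
from h import *
go([.6252,.0586,.068])
E
```

```text
t7.7 tcp [0.624  0.063  0.1965] w0.85 shift [-0.07 -0.18  5.14] turn [ 0.   -0.03  0.01]
```

Call:
{"name": "jog_arm", "arguments": {
  "targets": [
    [[0, 0, 0], [0, 0, 0], 85],
    [[0, 0, 0.5], [0, 0, 0], 85],
    [[0, 0, 1.5], [0, 0, 0], 85],
    [[0, 0, 2.5], [0, 0, 0], 85],
    [[0, 0, 3.5], [0, 0, 0], 85],
    [[0, 0, 4.5], [0, 0, 0], 85],
    [[0, 0, 5.2], [0, 0, 0], 85],
    [[0, 0, 5.2], [0, 0, 0], 85]
  ]
}}

```text
time: 8.7
tool_pos: [0.6224, 0.0592, 0.0666]
tool_rot: [-0.002, 0.001, 1.0, -0.0]
contact_force: [-0.3, -0.1, 1.5]
gripper_width: 0.849
grasp_force: 0.0
```

```bash
python3 - <<'E'
from h import *
go([.6252,.0586,.068])
E
```

```text
t8.7 tcp [0.6224 0.0592 0.0666] w0.85 shift [-0.11 -0.02 -0.06] turn [-0.   -0.03 -0.01]
```

Call:
{"name": "jog_arm", "arguments": {
  "targets": [
    [[-0.1, 0, 0], [0, 0, 0], 85],
    [[-0.1, 0, 0], [0, 0, 0], 0],
    [[-0.1, 0, 0], [0, 0, 0], 0],
    [[-0.1, 0, 0], [0, 0, 0], 0],
    [[-0.1, 0, 0], [0, 0, 0], 0],
    [[-0.1, 0, 0], [0, 0, 0], 0]
  ]
}}

```text
time: 9.45
tool_pos: [0.6286, 0.06, 0.0713]
tool_rot: [0.002, 0.0, 1.0, -0.0]
contact_force: [1.0, 0.3, 6.1]
gripper_width: 0.588
grasp_force: 63.1
```

Call:
{"name": "jog_arm", "arguments": {
  "targets": [
    [[0, 0, -1.2], [0, 0, 0], 0],
    [[0, 0, -3.5], [0, 0, 0], 0],
    [[0, 0, -6], [0, 0, 0], 0],
    [[0, 0, -6.4], [0, 0, 0], 0]
  ]
}}

```text
time: 9.95
tool_pos: [0.6294, 0.0602, 0.2353]
tool_rot: [0.005, 0.0, 1.0, -0.0]
contact_force: [0.5, 0.7, -2.1]
gripper_width: 0.589
grasp_force: 63.1
```

Call:
{"name": "jog_arm", "arguments": {
  "targets": [
    [[4.67, -16.33, 0], [0, 0, 0], 0],
    [[4.67, -16.33, 0], [0, 0, 0], 0],
    [[4.67, -16.33, 0], [0, 0, 0], 0],
    [[4.67, -16.33, 0], [0, 0, 0], 0],
    [[4.67, -16.33, 0], [0, 0, 0], 0],
    [[4.67, -16.33, 0], [0, 0, 0], 0],
    [[4.67, -16.33, 0], [0, 0, 0], 0],
    [[4.67, -16.33, 0], [0, 0, 0], 0]
  ]
}}

```text
time: 10.95
tool_pos: [0.5075, -0.3503, 0.2259]
tool_rot: [-0.002, 0.003, 1.0, 0.001]
contact_force: [-0.4, 0.3, -2.0]
gripper_width: 0.591
grasp_force: 63.5
```

```bash
python3 - <<'E'
from h import *
go([.5084,-.3496,.0745])
E
```

```text
t10.9 tcp [ 0.5075 -0.3503  0.2259] w0.59 shift [-0.06  0.01  6.06] turn [ 0.02 -0.03 -0.04]
```

Call:
{"name": "jog_arm", "arguments": {
  "targets": [
    [[0, 0, 1], [0, 0, 0], 0],
    [[0, 0, 2.5], [0, 0, 0], 0],
    [[0, 0, 4], [0, 0, 0], 0],
    [[0, 0, 5], [0, 0, 0], 0],
    [[0, 0, 5.6], [0, 0, 0], 0],
    [[0, 0, 5.7], [0, 0, 0], 0],
    [[0, 0, 5.7], [0, 0, 0], 0]
  ]
}}

```text
time: 11.82
tool_pos: [0.5104, -0.3482, 0.0875]
tool_rot: [0.0, 0.0, 1.0, -0.0]
contact_force: [0.0, -0.1, -2.1]
gripper_width: 0.592
grasp_force: 63.6
```

```bash
python3 - <<'E'
from h import *
print(camera_params("side")["tvec"]);im,S=cloud("side"); cv2.imwrite("pics/side2.png",cv2.resize(im[80:230,230:430,::-1],None,fx=3.5,fy=3.5))
go([.5084,-.3496,.0745]);print(state()["contact_force"])
E
```

```text
[0.56052602 0.1393704  0.97151114]
t11.9 tcp [ 0.5107 -0.3486  0.0881] w0.59 shift [ 0.09 -0.04  0.54] turn [-0.01  0.01 -0.  ]
[ 0.41532894  0.03514009 -2.39129543]
```

View pics/side2.png

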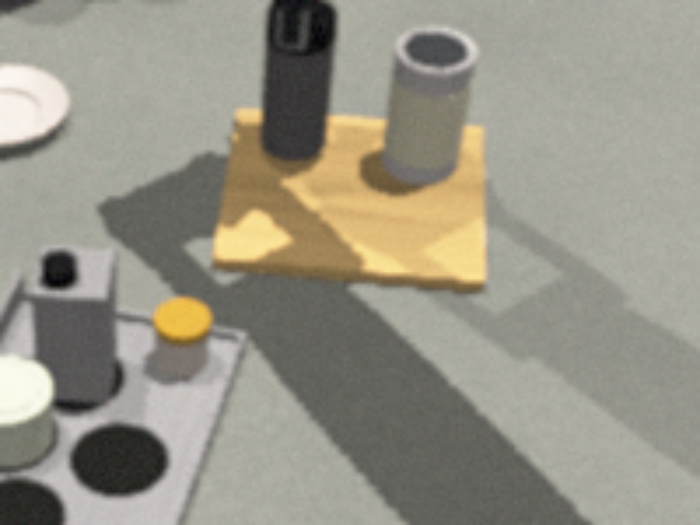

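The view shows the can upright on the board at (430,110). The jar is held just above the board at (300,90), its foot at about (290,150).

Call:
{"name": "jog_arm", "arguments": {
  "targets": [
    [[0, 0, 0.2], [0, 0, 0], 0],
    [[0, 0, 0.36], [0, 0, 0], 0],
    [[0, 0, 0.36], [0, 0, 0], 0],
    [[0, 0, 0.36], [0, 0, 0], 0]
  ]
}}

```text
time: 12.38
tool_pos: [0.5099, -0.3481, 0.0776]
tool_rot: [-0.0, 0.0, 1.0, 0.0]
contact_force: [-0.5, 0.2, -2.6]
gripper_width: 0.59
grasp_force: 63.8
```

Call:
{"name": "jog_arm", "arguments": {
  "targets": [
    [[0, 0, 0.08], [0, 0, 0], 0],
    [[0, 0, 0.08], [0, 0, 0], 0],
    [[0, 0, 0.08], [0, 0, 0], 0]
  ]
}}

```text
time: 12.75
tool_pos: [0.5105, -0.3484, 0.0774]
tool_rot: [0.001, 0.0, 1.0, -0.0]
contact_force: [-1.3, 1.9, 5.4]
gripper_width: 0.593
grasp_force: 64.3
```

Call:
{"name": "jog_arm", "arguments": {
  "targets": [
    [[0, 0, 0], [0, 0, 0], 85],
    [[0, 0, 0], [0, 0, 0], 85],
    [[0, 0, 0], [0, 0, 0], 85],
    [[0, 0, -1], [0, 0, 0], 85],
    [[0, 0, -3], [0, 0, 0], 85],
    [[0, 0, -5], [0, 0, 0], 85],
    [[0, 0, -5], [0, 0, 0], 85]
  ]
}}

```text
time: 13.62
tool_pos: [0.5124, -0.3503, 0.2072]
tool_rot: [0.004, 0.0, 1.0, -0.004]
contact_force: [0.1, -0.4, -0.1]
gripper_width: 0.847
grasp_force: 0.0
```

```bash
python3 - <<'E'
from h import *
im,T=cloud("top")
rep("jar",comp(T,.122,.138,(.51,-.348)))
rep("can",comp(T,.11,.122,(.405,-.357)))
rep("tin",comp(T,.1,.108,(.61,-.07)))
go([.6157,-.073,.19],np.radians(7.4))
E
```

```text
jar 213 mean [ 507.5 -341.7  130.4] rect [ 509.2 -340.8] [33.5 44.8] 55.1 circ [ 506.8 -345.2] 47.6Traceback (most recent call last):
  File "<stdin>", line 4, in <module>
  File "h.py", line 31, in comp
    Q=P[l==1+np.argmax(st[1:,4])]
             ~~~~~~~~~^^^^^^^^^^
    return _wrapfunc(a, 'argmax', axis=axis, out=out, **kwds)
    return bound(*args, **kwds)
ValueError: attempt to get argmax of an empty sequence
```

Call:
{"name": "jog_arm", "arguments": {
  "targets": [
    [[-4.17, 11.04, 0], [0, 0, -0.93], 85],
    [[-4.17, 11.04, 0], [0, 0, -0.93], 85],
    [[-4.17, 11.04, 0], [0, 0, -0.93], 85],
    [[-4.17, 11.04, 0], [0, 0, -0.93], 85],
    [[-4.17, 11.04, 0], [0, 0, -0.93], 85],
    [[-4.17, 11.04, 0], [0, 0, -0.93], 85],
    [[-4.17, 11.04, 0], [0, 0, -0.93], 85],
    [[-4.17, 11.04, 0], [0, 0, -0.93], 85]
  ]
}}

```text
time: 14.68
tool_pos: [0.6136, -0.0733, 0.1998]
tool_rot: [-0.001, -0.064, 0.998, 0.0]
contact_force: [0.8, 0.4, 0.6]
gripper_width: 0.854
grasp_force: 0.0
```

```bash
python3 - <<'E'
from h import *
im,W=cloud("wrist"); cv2.imwrite("pics/w3.png",im[...,::-1])
rep("tin",comp(W,.1,.108,(.615,-.073)))
rep("cap",comp(W,.112,.125,(.62,-.065)))
for _ in range(1): go([.6157,-.073,.064],np.radians(7.4))
E
```

```text
tin 2222 mean [611.8 -74.4 104.5] rect [616.  -71.4] [49.8 50. ] 6.2 circ [616.  -71.5] 68.5
cap 599 mean [622.5 -62.7 118.4] rect [622.9 -62.5] [23.8 23. ] 7.4 circ [623.1 -62.4] 24.3
t14.7 tcp [ 0.6138 -0.0734  0.2001] w0.85 shift [-0.08  0.01  5.45] turn [ 0.   -0.01 -0.01]
```

View pics/w3.png

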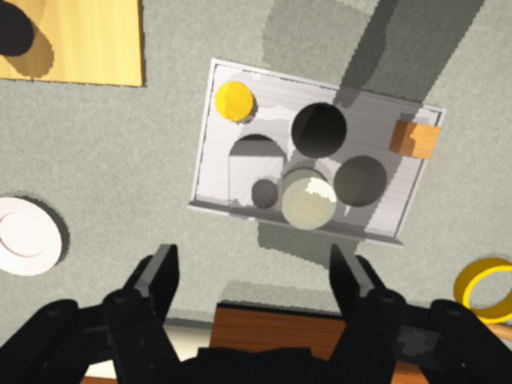

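Wrist view: the tin (256,175) is square to the gripper, with its cap at (264,193). The pot (234,101), carton (414,139) and tub (308,198) are undisturbed, and the can and jar discs are empty.

Call:
{"name": "jog_arm", "arguments": {
  "targets": [
    [[-0.06, 0, 1], [0, 0, 0], 85],
    [[-0.06, 0, 2], [0, 0, 0], 85],
    [[-0.06, 0, 3.2], [0, 0, 0], 85],
    [[-0.06, 0, 4.4], [0, 0, 0], 85],
    [[-0.06, 0, 5.2], [0, 0, 0], 85],
    [[-0.06, 0, 5.4], [0, 0, 0], 85],
    [[-0.06, 0, 5.4], [0, 0, 0], 85]
  ]
}}

```text
time: 15.6
tool_pos: [0.6161, -0.0724, 0.0662]
tool_rot: [0.0, -0.064, 0.998, -0.0]
contact_force: [0.1, -0.2, 0.4]
gripper_width: 0.847
grasp_force: 0.0
```

Call:
{"name": "jog_arm", "arguments": {
  "targets": [
    [[0, 0, 0], [0, 0, 0], 0],
    [[0, 0, 0], [0, 0, 0], 0],
    [[0, 0, 0], [0, 0, 0], 0],
    [[0, 0, 0], [0, 0, 0], 0],
    [[0, 0, 0], [0, 0, 0], 0],
    [[0, 0, 0], [0, 0, 0], 0]
  ]
}}

```text
time: 16.35
tool_pos: [0.6178, -0.0711, 0.0684]
tool_rot: [0.002, -0.065, 0.998, 0.0]
contact_force: [0.2, 3.3, 6.4]
gripper_width: 0.253
grasp_force: 59.3
```

```bash
python3 - <<'E'
from h import *
go([.450,-.2636,.21],np.radians(7.4)); print(state()["contact_force"])
E
```

```text
t16.4 tcp [ 0.6178 -0.0711  0.0684] w0.25 shift [ 7.62 -6.76 -5.7 ] turn [0.   0.03 0.  ]
[0.23182631 3.34155718 6.44431456]
```

```bash
python3 - <<'E'
from h import *
a=grab_frame("wrist")[0]; b=grab_frame("side")[0]
x=np.hstack([cv2.resize(a,(400,300)),cv2.resize(b[120:270,170:370],(400,300))])
cv2.imwrite("pics/q.png",x[...,::-1])
E
```

```text
(no output)
```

View pics/q.png

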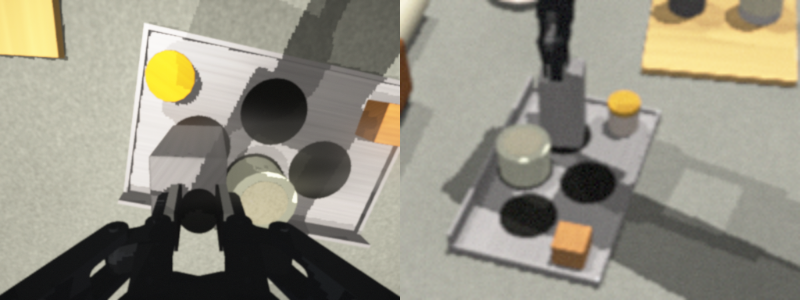

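The picture shows the fingers closed on the tin's cap, which sits between them at (200,210) on the left, instead of on its body. The tin still stands upright. I'll measure the fingers in the tool frame.

```bash
python3 - <<'E'
from h import *
p=camera_params("wrist");print(np.round(p["hand_eye"],3).tolist())
s=state(); im,W=cloud("wrist")
Tl=(W-s["tool_pos"])@R.from_quat(s["tool_rot"],scalar_first=True).as_matrix()
for u,v in [(220,255),(226,262),(285,250),(290,262),(256,262),(256,275),(215,290),(300,290),(210,225)]:
    print((u,v),im[v,u],"tool",(Tl[v,u]*1000).round(0),"world",(W[v,u]*1000).round(0))
rep("tin",comp(W,.095,.108,(.615,-.073)))
im2,T=cloud("top"); rep("tub",comp(T,.046,.056,(.645,-.011)))
E
```

```text
[[-0.001, -0.953, -0.301, 0.076], [1.0, -0.001, -0.0, 0.001], [-0.0, -0.301, 0.953, -0.181], [0.0, 0.0, 0.0, 1.0]]
(220, 255) [105 104  98] tool [ 10. -14. -62.] world [610. -86. 130.]
(226, 262) [26 26 24] tool [ 10. -11. -67.] world [609. -83. 136.]
(285, 250) [89 88 83] tool [  9.  14. -57.] world [606. -58. 125.]
(290, 262) [88 87 82] tool [ 10.  15. -68.] world [606. -57. 136.]
(256, 262) [22 22 21] tool [  1.   1. -52.] world [617. -70. 121.]
(256, 275) [21 21 21] tool [ -7.   2. -51.] world [624. -69. 119.]
(215, 290) [18 19 20] tool [ 11. -13. -88.] world [609. -85. 156.]
(300, 290) [19 20 20] tool [ 10.  17. -88.] world [605. -56. 156.]
(210, 225) [195 188 185] tool [ 13. -21. -37.] world [608. -94. 105.]
tin 4840 mean [603.6 -81.  105. ] rect [612.2 -78.7] [39.1 50.2] 6.9 circ [612.6 -78.6] 61.7Traceback (most recent call last):
  File "<stdin>", line 8, in <module>
  File "h.py", line 31, in comp
    Q=P[l==1+np.argmax(st[1:,4])]
             ~~~~~~~~~^^^^^^^^^^
    return _wrapfunc(a, 'argmax', axis=axis, out=out, **kwds)
    return bound(*args, **kwds)
ValueError: attempt to get argmax of an empty sequence
```

The fingertips really sit about 37 mm behind the reported TCP, because they are resting on the tin top. I'll grasp about 40 mm lower from here on. Releasing the cap and re-measuring.

Call:
{"name": "jog_arm", "arguments": {
  "targets": [
    [[0, 0, -0.1], [0, 0, 0], 100],
    [[0, 0, -0.1], [0, 0, 0], 100],
    [[0, 0, -0.1], [0, 0, 0], 100],
    [[0, 0, -2], [0, 0, 0], 100],
    [[0, 0, -4], [0, 0, 0], 100],
    [[0, 0, -4], [0, 0, 0], 100],
    [[0, 0, -4], [0, 0, 0], 100]
  ]
}}

```text
time: 17.42
tool_pos: [0.6154, -0.072, 0.165]
tool_rot: [-0.0, -0.065, 0.998, 0.0]
contact_force: [-0.5, -0.7, -1.3]
gripper_width: 1.0
grasp_force: 0.0
```

```bash
python3 - <<'E'
from h import *
s=state(); im,W=cloud("wrist")
for n,a in dict(tin=(.1,.108,(.615,-.073)),cap=(.112,.125,(.62,-.068)),tub=(.046,.056,(.648,-.008)),pot=(.042,.053,(.549,-.102)),carton=(.031,.041,(.565,.102))).items(): rep(n,comp(W,*a))
Tl=(W-s["tool_pos"])@R.from_quat(s["tool_rot"],scalar_first=True).as_matrix()
m=(Tl[...,2]<.0)&(Tl[...,2]>-.1)&(abs(Tl[...,0])<.03)&(abs(Tl[...,1])<.07)&(W[...,2]>.13)
q=Tl[m]*1000
for sg in(-1,1):
    f=q[q[:,1]*sg>0]; print("finger",len(f),np.percentile(f,[1,10,50,90,99],axis=0).round(0).tolist())
go([.617,-.0796,.028],np.radians(7.0))
E
```

```text
tin 2797 mean [613.1 -75.9 104.5] rect [617.7 -73. ] [49.7 50.1] 6.0 circ [617.8 -72.9] 68.5
cap 770 mean [624.1 -64.3 118.4] rect [624.5 -63.9] [23.3 23.3] 8.5 circ [625.  -64.3] 24.6
tub 2797 mean [646.6  -8.4  51.9] rect [647.9  -8.1] [61.2 60.3] 11.5 circ [647.8  -7.4] 62.6
pot 1507 mean [ 548.8 -102.7   47.6] rect [ 549.1 -102.7] [38.5 38.4] 53.5 circ [ 549.1 -102.7] 39.8
carton 1412 mean [564.9 101.2  36.5] rect [565.3 102.7] [37.8 36.1] 87.6 circ [565.  102.5] 49.8
finger 3884 [[-12.0, -67.0, -100.0], [-5.0, -56.0, -98.0], [6.0, -44.0, -81.0], [11.0, -42.0, -61.0], [12.0, -42.0, -54.0]]
finger 3888 [[-12.0, 43.0, -100.0], [-5.0, 43.0, -98.0], [6.0, 45.0, -81.0], [11.0, 56.0, -61.0], [12.0, 67.0, -53.0]]
t17.5 tcp [ 0.6148 -0.0718  0.1639] w1.00 shift [-0.06 -0.32  5.43] turn [ 0.01 -0.02  0.05]
```

The tin only tilted and came back within 2 mm. Grasping it properly now, lower down.

Call:
{"name": "jog_arm", "arguments": {
  "targets": [
    [[-0.08, -0.12, 1], [0, 0, 0], 85],
    [[-0.08, -0.12, 2], [0, 0, 0], 85],
    [[-0.08, -0.12, 3.2], [0, 0, 0], 85],
    [[-0.08, -0.12, 4.4], [0, 0, 0], 85],
    [[-0.08, -0.12, 5.1], [0, 0, 0], 85],
    [[-0.08, -0.12, 5.43], [0, 0, 0], 85],
    [[-0.08, -0.12, 5.43], [0, 0, 0], 85]
  ]
}}

```text
time: 18.35
tool_pos: [0.6179, -0.0747, 0.0295]
tool_rot: [-0.0, -0.065, 0.998, 0.0]
contact_force: [0.6, 1.1, -0.0]
gripper_width: 0.847
grasp_force: 0.0
```

Call:
{"name": "jog_arm", "arguments": {
  "targets": [
    [[0, 0, 0], [0, 0, 0], 0],
    [[0, 0, 0], [0, 0, 0], 0],
    [[0, 0, 0], [0, 0, 0], 0],
    [[0, 0, 0], [0, 0, 0], 0],
    [[0, 0, 0], [0, 0, 0], 0]
  ]
}}

```text
time: 18.98
tool_pos: [0.6195, -0.0748, 0.0317]
tool_rot: [0.001, -0.065, 0.998, -0.0]
contact_force: [0.1, 1.9, 4.4]
gripper_width: 0.578
grasp_force: 62.8
```

```bash
python3 - <<'E'
from h import *
go([.450,-.2636,.028],np.radians(7.0)); print(state()["contact_force"])
E
```

```text
t19.0 tcp [ 0.6195 -0.0748  0.0317] w0.58 shift [ 7.7  -6.62  0.13] turn [-0.01  0.02  0.05]
[0.05581376 1.88780357 4.44025089]
```

Call:
{"name": "jog_arm", "arguments": {
  "targets": [
    [[0, 0, -1.2], [0, 0, 0], 0],
    [[0, 0, -3.5], [0, 0, 0], 0],
    [[0, 0, -6], [0, 0, 0], 0],
    [[0, 0, -6.4], [0, 0, 0], 0]
  ]
}}

```text
time: 19.48
tool_pos: [0.6209, -0.0756, 0.1961]
tool_rot: [0.005, -0.065, 0.998, -0.002]
contact_force: [0.4, -0.1, -1.9]
gripper_width: 0.581
grasp_force: 62.9
```

Call:
{"name": "jog_arm", "arguments": {
  "targets": [
    [[7.7, -6.62, 0], [0, 0, 0], 0],
    [[7.7, -6.62, 0], [0, 0, 0], 0],
    [[7.7, -6.62, 0], [0, 0, 0], 0],
    [[7.7, -6.62, 0], [0, 0, 0], 0],
    [[7.7, -6.62, 0], [0, 0, 0], 0],
    [[7.7, -6.62, 0], [0, 0, 0], 0],
    [[7.7, -6.62, 0], [0, 0, 0], 0]
  ]
}}

```text
time: 20.35
tool_pos: [0.449, -0.2625, 0.189]
tool_rot: [-0.0, -0.065, 0.998, 0.001]
contact_force: [0.5, -0.3, -2.1]
gripper_width: 0.577
grasp_force: 63.0
```

```bash
python3 - <<'E'
from h import *
go([.450,-.2636,.0375],np.radians(7.0)); print(state()["contact_force"])
im,T=cloud("top")
for n,a in dict(tub=(.046,.056,(.645,-.011)),pot=(.042,.053,(.547,-.105)),carton=(.031,.041,(.563,.099))).items(): rep(n,comp(T,*a))
im,S=cloud("side"); rep("can",comp(S,.110,.122,(.405,-.357)));rep("jar",comp(S,.124,.135,(.509,-.349)))
E
```

```text
t20.4 tcp [ 0.449  -0.2625  0.189 ] w0.58 shift [-0.04 -0.06  6.06] turn [ 0.01 -0.01  0.06]
[ 0.47633558 -0.25554965 -2.0841522 ]
tub 367 mean [645.7 -10.8  51.6] rect [645.7 -10.9] [59.2 59.5] 39.7 circ [646.6 -10.6] 62.1
pot 159 mean [ 547.3 -104.8   47.5] rect [ 548.  -104.7] [35.6 36.6] 88.1 circ [ 547.5 -105.1] 39.6
carton 167 mean [563.4  99.6  36.1] rect [563.4 100. ] [36.2 35.1] 89.7 circ [563.6 100. ] 49.5
can 219 mean [ 401.  -351.   117.8] rect [ 399.5 -356.4] [42.9 60.7] 1.6 circ [ 404.2 -356.4] 61.5
jar 218 mean [ 505.6 -345.2  131.4] rect [ 504.6 -349.2] [53.  51.9] 57.9 circ [ 504.3 -350.6] 61.7
```

Call:
{"name": "jog_arm", "arguments": {
  "targets": [
    [[0, 0, 1], [0, 0, 0], 0],
    [[0, 0, 2.5], [0, 0, 0], 0],
    [[0, 0, 4], [0, 0, 0], 0],
    [[0, 0, 5], [0, 0, 0], 0],
    [[0, 0, 5.6], [0, 0, 0], 0],
    [[0, 0, 5.9], [0, 0, 0], 0],
    [[0, 0, 5.9], [0, 0, 0], 0],
    [[0, 0, 5.9], [0, 0, 0], 0]
  ]
}}

```text
time: 21.45
tool_pos: [0.4495, -0.2643, 0.0437]
tool_rot: [0.001, -0.065, 0.998, -0.001]
contact_force: [-0.2, -0.5, -2.7]
gripper_width: 0.576
grasp_force: 63.0
```

Call:
{"name": "jog_arm", "arguments": {
  "targets": [
    [[0, 0, 0.1], [0, 0, 0], 0],
    [[0, 0, 0.1], [0, 0, 0], 0],
    [[0, 0, 0.1], [0, 0, 0], 0]
  ]
}}

```text
time: 21.82
tool_pos: [0.4486, -0.2637, 0.04]
tool_rot: [0.0, -0.065, 0.998, -0.0]
contact_force: [-0.6, 0.2, -2.6]
gripper_width: 0.579
grasp_force: 63.0
```

Call:
{"name": "jog_arm", "arguments": {
  "targets": [
    [[0, 0, 0.1], [0, 0, 0], 0],
    [[0, 0, 0.1], [0, 0, 0], 0],
    [[0, 0, 0.1], [0, 0, 0], 0]
  ]
}}

```text
time: 22.2
tool_pos: [0.4488, -0.2638, 0.0377]
tool_rot: [0.0, -0.065, 0.998, -0.0]
contact_force: [-1.1, 0.1, 0.3]
gripper_width: 0.577
grasp_force: 63.1
```

Call:
{"name": "jog_arm", "arguments": {
  "targets": [
    [[0, 0, 0.02], [0, 0, 0], 85],
    [[0, 0, 0.02], [0, 0, 0], 85],
    [[0, 0, 0.02], [0, 0, 0], 85],
    [[0, 0, -1], [0, 0, 0], 85],
    [[0, 0, -3], [0, 0, 0], 85],
    [[0, 0, -5], [0, 0, 0], 85],
    [[0, 0, -5], [0, 0, 0], 85]
  ]
}}

```text
time: 23.08
tool_pos: [0.4514, -0.2658, 0.1684]
tool_rot: [0.004, -0.065, 0.998, -0.004]
contact_force: [1.2, -0.4, 0.2]
gripper_width: 0.846
grasp_force: 0.0
```

```bash
python3 - <<'E'
from h import *
go([.6473,-.0092,.16],0)
im,W=cloud("wrist"); 
rep("tin",comp(W,.106,.114,(.45,-.264))); rep("can",comp(W,.110,.122,(.405,-.357)));rep("jar",comp(W,.124,.135,(.509,-.349)))
E
```

```text
t23.1 tcp [ 0.4514 -0.2658  0.1684] w0.85 shift [-9.09  9.17  0.33] turn [-0.05  0.06  0.93]
tin 2904 mean [ 442.6 -265.2  110.5] rect [ 447.3 -262. ] [49.9 50.1] 6.1 circ [ 447.5 -261.9] 68.5
can 5427 mean [ 406.3 -355.1  116.9] rect [ 407.4 -355.7] [58.6 59.8] 6.9 circ [ 407.7 -355.7] 60.2
jar 2207 mean [ 500.6 -352.9  130.4] rect [ 501.7 -354. ] [35.4 52.6] 44.0 circ [ 507.9 -348. ] 53.6
```

Call:
{"name": "jog_arm", "arguments": {
  "targets": [
    [[-9.09, 9.17, 0], [0, 0, 0.93], 88],
    [[-9.09, 9.17, 0], [0, 0, 0.93], 88],
    [[-9.09, 9.17, 0], [0, 0, 0.93], 88],
    [[-9.09, 9.17, 0], [0, 0, 0.93], 88],
    [[-9.09, 9.17, 0], [0, 0, 0.93], 88],
    [[-9.09, 9.17, 0], [0, 0, 0.93], 88],
    [[-9.09, 9.17, 0], [0, 0, 0.93], 88],
    [[-9.09, 9.17, 0], [0, 0, 0.93], 88]
  ]
}}

```text
time: 24.12
tool_pos: [0.6434, -0.0082, 0.1615]
tool_rot: [-0.001, 0.001, 1.0, -0.0]
contact_force: [0.1, -0.8, 0.4]
gripper_width: 0.881
grasp_force: 0.0
```

```bash
python3 - <<'E'
from h import *
im,W=cloud("wrist"); rep("tub",comp(W,.046,.056,(.648,-.008)))
go([.6473,-.0092,-.024],0)
E
```

```text
tub 3112 mean [646.7  -7.6  52. ] rect [647.8  -7.5] [61.  61.1] 48.8 circ [648.2  -7.6] 62.2
t24.2 tcp [ 0.6435 -0.0084  0.1619] w0.88 shift [-0.16 -0.03  7.44] turn [-0.   -0.01 -0.02]
```

Call:
{"name": "jog_arm", "arguments": {
  "targets": [
    [[-0.12, -0.03, 1.5], [0, 0, 0], 88],
    [[-0.12, -0.03, 3], [0, 0, 0], 88],
    [[-0.12, -0.03, 4.3], [0, 0, 0], 88],
    [[-0.12, -0.03, 5.4], [0, 0, 0], 88],
    [[-0.12, -0.03, 6.3], [0, 0, 0], 88],
    [[-0.12, -0.03, 6.8], [0, 0, 0], 88],
    [[-0.12, -0.03, 7], [0, 0, 0], 88],
    [[-0.12, -0.03, 7], [0, 0, 0], 88]
  ]
}}

```text
time: 25.18
tool_pos: [0.6479, -0.0079, -0.012]
tool_rot: [0.0, 0.0, 1.0, -0.0]
contact_force: [-0.7, -1.0, 0.6]
gripper_width: 0.881
grasp_force: 0.0
```

```bash
python3 - <<'E'
from h import *
go([.6473,-.0092,-.024],0); print(state()["contact_force"])
E
```

```text
t25.2 tcp [ 0.6479 -0.0079 -0.012 ] w0.88 shift [ 0.02 -0.05  0.48] turn [-0.    0.01 -0.  ]
[-0.67350367 -0.98582244  0.59709539]
```

Call:
{"name": "jog_arm", "arguments": {
  "targets": [
    [[0, -0.03, 0.3], [0, 0, 0], 88],
    [[0, -0.03, 0.45], [0, 0, 0], 88],
    [[0, -0.03, 0.45], [0, 0, 0], 0],
    [[0, -0.03, 0.45], [0, 0, 0], 0],
    [[0, -0.03, 0.45], [0, 0, 0], 0],
    [[0, -0.03, 0.45], [0, 0, 0], 0],
    [[0, -0.03, 0.45], [0, 0, 0], 0]
  ]
}}

```text
time: 26.05
tool_pos: [0.6474, -0.0085, -0.0238]
tool_rot: [0.0, 0.0, 1.0, 0.0]
contact_force: [0.7, -0.2, -1.2]
gripper_width: 0.704
grasp_force: 64.9
```

Call:
{"name": "jog_arm", "arguments": {
  "targets": [
    [[0, 0, -0.5], [0, 0, 0], 0],
    [[0, 0, -2], [0, 0, 0], 0],
    [[0, 0, -4], [0, 0, 0], 0],
    [[0, 0, -5], [0, 0, 0], 0],
    [[0, 0, -5], [0, 0, 0], 0]
  ]
}}

```text
time: 26.68
tool_pos: [0.6496, -0.0088, 0.1051]
tool_rot: [0.003, 0.0, 1.0, -0.0]
contact_force: [-0.2, -0.2, -1.4]
gripper_width: 0.701
grasp_force: 65.3
```

```bash
python3 - <<'E'
from h import *
im,S=cloud("wrist"); cv2.imwrite("pics/tub.png",im[...,::-1])
go([.4667,.3136,.14],0); print(state()["contact_force"])
E
```

```text
t26.7 tcp [ 0.6479 -0.0086  0.1024] w0.71 shift [ 7.25 12.88 -1.52] turn [-0.    0.01 -0.  ]
[-0.47177575 -0.47516641 -2.037777  ]
```

View pics/tub.png

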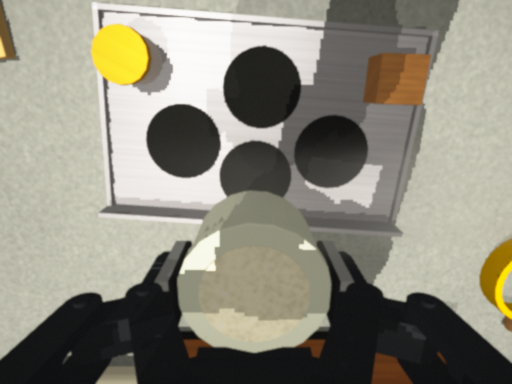

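Tub is held level at (255,285); the discs are empty, pot and carton in place. Carrying it to the scale.

Call:
{"name": "jog_arm", "arguments": {
  "targets": [
    [[7.25, 12.88, 0], [0, 0, 0], 0],
    [[7.25, 12.88, 0], [0, 0, 0], 0],
    [[7.25, 12.88, 0], [0, 0, 0], 0],
    [[7.25, 12.88, 0], [0, 0, 0], 0],
    [[7.25, 12.88, 0], [0, 0, 0], 0],
    [[7.25, 12.88, 0], [0, 0, 0], 0],
    [[7.25, 12.88, 0], [0, 0, 0], 0],
    [[7.25, 12.88, 0], [0, 0, 0], 0]
  ]
}}

```text
time: 27.72
tool_pos: [0.4653, 0.3129, 0.0993]
tool_rot: [-0.001, -0.0, 1.0, -0.001]
contact_force: [0.7, 0.4, -1.6]
gripper_width: 0.708
grasp_force: 65.8
```

```bash
python3 - <<'E'
from h import *
go([.4667,.3136,.018],0); print(state()["contact_force"])
im,W=cloud("wrist"); rep("pan",comp(W,.044,.053,(.467,.312),.1))
E
```

```text
t27.7 tcp [0.4653 0.3129 0.0993] w0.71 shift [-0.06  0.04  3.25] turn [-0.01 -0.02  0.  ]
[ 0.65525781  0.38067099 -1.62371029]
pan 12207 mean [445.8 316.4  48.6] rect [453.6 316.1] [123.   97.1] 87.8 circ [466.7 315.6] 123.9
```

Call:
{"name": "jog_arm", "arguments": {
  "targets": [
    [[-0.02, 0.04, 0.8], [0, 0, 0], 0],
    [[-0.02, 0.04, 1.6], [0, 0, 0], 0],
    [[-0.02, 0.04, 2.3], [0, 0, 0], 0],
    [[-0.02, 0.04, 2.8], [0, 0, 0], 0],
    [[-0.02, 0.04, 3], [0, 0, 0], 0],
    [[-0.02, 0.04, 3.1], [0, 0, 0], 0],
    [[-0.02, 0.04, 3.1], [0, 0, 0], 0],
    [[-0.02, 0.04, 3.1], [0, 0, 0], 0]
  ]
}}

```text
time: 28.78
tool_pos: [0.4673, 0.3149, 0.0244]
tool_rot: [0.001, 0.0, 1.0, 0.0]
contact_force: [0.2, -0.5, -2.1]
gripper_width: 0.703
grasp_force: 65.8
```

Call:
{"name": "jog_arm", "arguments": {
  "targets": [
    [[0, 0, 0.08], [0, 0, 0], 0],
    [[0, 0, 0.08], [0, 0, 0], 0],
    [[0, 0, 0.08], [0, 0, 0], 0]
  ]
}}

```text
time: 29.15
tool_pos: [0.4668, 0.3146, 0.0217]
tool_rot: [0.0, 0.0, 1.0, -0.0]
contact_force: [0.6, 0.1, -2.2]
gripper_width: 0.706
grasp_force: 65.8
```

Call:
{"name": "jog_arm", "arguments": {
  "targets": [
    [[0, 0, 0.08], [0, 0, 0], 0],
    [[0, 0, 0.12], [0, 0, 0], 0],
    [[0, 0, 0.12], [0, 0, 0], 0]
  ]
}}

```text
time: 29.52
tool_pos: [0.4667, 0.3145, 0.0184]
tool_rot: [-0.0, 0.0, 1.0, -0.0]
contact_force: [0.0, 0.1, -1.4]
gripper_width: 0.706
grasp_force: 65.8
```

Call:
{"name": "jog_arm", "arguments": {
  "targets": [
    [[0, 0, 0.04], [0, 0, 0], 0],
    [[0, 0, 0.04], [0, 0, 0], 0]
  ]
}}

```text
time: 29.78
tool_pos: [0.467, 0.3146, 0.0181]
tool_rot: [0.0, 0.0, 1.0, -0.0]
contact_force: [-2.1, -1.4, 2.2]
gripper_width: 0.706
grasp_force: 65.9
```

Call:
{"name": "jog_arm", "arguments": {
  "targets": [
    [[0, 0, 0], [0, 0, 0], 80],
    [[0, 0, 0], [0, 0, 0], 88],
    [[0, 0, 0], [0, 0, 0], 88],
    [[0, 0, 0], [0, 0, 0], 88],
    [[0, 0, -1.5], [0, 0, 0], 88],
    [[0, 0, -3.5], [0, 0, 0], 88],
    [[0, 0, -6], [0, 0, 0], 88],
    [[0, 0, -6], [0, 0, 0], 88]
  ]
}}

```text
time: 30.78
tool_pos: [0.4707, 0.3166, 0.1753]
tool_rot: [0.006, 0.0, 1.0, 0.003]
contact_force: [0.7, -0.0, 0.4]
gripper_width: 0.879
grasp_force: 0.0
```

```bash
python3 - <<'E'
from h import *
im,W=cloud("wrist"); rep("tub",comp(W,.088,.1,(.467,.314))); rep("pan",comp(W,.044,.053,(.467,.312),.1))
go([.449,-.264,.17],np.radians(7.0)); print(state()["contact_force"])
E
```

```text
tub 3812 mean [466.6 315.1  93.9] rect [467.7 315.1] [61. 61.] 14.0 circ [467.8 314.9] 61.9
pan 7512 mean [456.6 315.7  48.7] rect [466.7 315.1] [122.3 122.8] 1.5 circ [467.1 315.5] 124.1
t30.8 tcp [0.4688 0.3156 0.1714] w0.88 shift [ 7.800e-01 -2.318e+01 -2.000e-02] turn [ 0.02  0.05 -0.88]
[ 0.17871832 -0.09233516 -0.01096178]
```

Call:
{"name": "jog_arm", "arguments": {
  "targets": [
    [[0.78, -12, 0], [0, 0, -0.88], 85],
    [[0.78, -18, 0], [0, 0, -0.88], 85],
    [[0.78, -18, 0], [0, 0, -0.88], 85],
    [[0.78, -18, 0], [0, 0, -0.88], 85],
    [[0.78, -18, 0], [0, 0, -0.88], 85],
    [[0.78, -18, 0], [0, 0, -0.88], 85],
    [[0.78, -18, 0], [0, 0, -0.88], 85],
    [[0.78, -18, 0], [0, 0, -0.88], 85]
  ]
}}

```text
time: 31.82
tool_pos: [0.4455, -0.1379, 0.1656]
tool_rot: [-0.002, -0.059, 0.998, 0.001]
contact_force: [-0.5, 0.1, -0.2]
gripper_width: 0.85
grasp_force: 0.0
```

```bash
python3 - <<'E'
from h import *
go([.449,-.264,.17],np.radians(7.0))
E
```

```text
t31.8 tcp [ 0.4455 -0.1379  0.1656] w0.85 shift [ 0.45 -5.02 -0.18] turn [ 0.01 -0.02 -0.04]
```

Call:
{"name": "jog_arm", "arguments": {
  "targets": [
    [[0.48, -4.98, 0], [0, 0, -0.03], 85],
    [[0.48, -4.98, 0], [0, 0, -0.03], 85],
    [[0.48, -4.98, 0], [0, 0, -0.03], 85],
    [[0.48, -4.98, 0], [0, 0, -0.03], 85],
    [[0.48, -4.98, 0], [0, 0, -0.03], 85]
  ]
}}

```text
time: 32.45
tool_pos: [0.4504, -0.2587, 0.167]
tool_rot: [-0.0, -0.064, 0.998, 0.001]
contact_force: [-0.0, -0.3, -0.3]
gripper_width: 0.849
grasp_force: 0.0
```

```bash
python3 - <<'E'
from h import *
im,W=cloud("wrist"); 
rep("tin",comp(W,.106,.114,(.45,-.264))); rep("can",comp(W,.110,.122,(.405,-.357)));rep("jar",comp(W,.124,.135,(.509,-.349)))
go([.449,-.264,.0377],np.radians(7.0))
E
```

```text
tin 2945 mean [ 442.8 -264.9  110.5] rect [ 447.6 -262. ] [50.4 50. ] 6.8 circ [ 447.2 -262. ] 68.1
can 5505 mean [ 406.3 -355.   116.8] rect [ 407.7 -355.6] [59.  59.5] 6.8 circ [ 407.6 -355.7] 60.3
jar 2575 mean [ 502.4 -351.9  130.4] rect [ 503.5 -353.9] [37.8 52.9] 52.5 circ [ 507.9 -348.4] 53.7
t32.5 tcp [ 0.4505 -0.2588  0.1673] w0.85 shift [ 0.08 -0.2   5.18] turn [ 0.   -0.    0.05]
```

Call:
{"name": "jog_arm", "arguments": {
  "targets": [
    [[0.06, -0.2, 1.2], [0, 0, 0], 85],
    [[0.06, -0.2, 2.5], [0, 0, 0], 85],
    [[0.06, -0.2, 3.7], [0, 0, 0], 85],
    [[0.06, -0.2, 4.6], [0, 0, 0], 85],
    [[0.06, -0.2, 5.1], [0, 0, 0], 85],
    [[0.06, -0.2, 5.18], [0, 0, 0], 85],
    [[0.06, -0.2, 5.18], [0, 0, 0], 85]
  ]
}}

```text
time: 33.38
tool_pos: [0.4502, -0.2658, 0.0391]
tool_rot: [0.001, -0.063, 0.998, -0.001]
contact_force: [0.0, -0.2, 0.2]
gripper_width: 0.85
grasp_force: 0.0
```

Call:
{"name": "jog_arm", "arguments": {
  "targets": [
    [[0, 0, 0], [0, 0, 0], 0],
    [[0, 0, 0], [0, 0, 0], 0],
    [[0, 0, 0], [0, 0, 0], 0],
    [[0, 0, 0], [0, 0, 0], 0],
    [[0, 0, 0], [0, 0, 0], 0],
    [[0, 0, 0], [0, 0, 0], 0]
  ]
}}

```text
time: 34.12
tool_pos: [0.4503, -0.2658, 0.0396]
tool_rot: [0.001, -0.063, 0.998, -0.0]
contact_force: [-0.7, 2.8, 5.8]
gripper_width: 0.577
grasp_force: 62.1
```

Call:
{"name": "jog_arm", "arguments": {
  "targets": [
    [[0, 0, -1.2], [0, 0, 0], 0],
    [[0, 0, -3.5], [0, 0, 0], 0],
    [[0, 0, -6], [0, 0, 0], 0],
    [[0, 0, -6.2], [0, 0, 0], 0],
    [[0, 0, -6.2], [0, 0, 0], 0]
  ]
}}

```text
time: 34.75
tool_pos: [0.4493, -0.2656, 0.1927]
tool_rot: [-0.0, -0.063, 0.998, -0.0]
contact_force: [0.3, -1.5, -2.3]
gripper_width: 0.577
grasp_force: 62.8
```

```bash
python3 - <<'E'
from h import *
go([.6174,-.0732,.19],np.radians(7.2))
E
```

```text
t34.8 tcp [ 0.4493 -0.2656  0.1927] w0.58 shift [-7.64  6.79  0.11] turn [-0.   -0.    0.01]
```

Call:
{"name": "jog_arm", "arguments": {
  "targets": [
    [[-7.7, 6.79, 0], [0, 0, 0], 0],
    [[-7.7, 6.79, 0], [0, 0, 0], 0],
    [[-7.7, 6.79, 0], [0, 0, 0], 0],
    [[-7.7, 6.79, 0], [0, 0, 0], 0],
    [[-7.7, 6.79, 0], [0, 0, 0], 0],
    [[-7.7, 6.79, 0], [0, 0, 0], 0],
    [[-7.7, 6.79, 0], [0, 0, 0], 0],
    [[-7.7, 6.79, 0], [0, 0, 0], 0]
  ]
}}

```text
time: 35.75
tool_pos: [0.6183, -0.0741, 0.1929]
tool_rot: [-0.0, -0.062, 0.998, -0.0]
contact_force: [-0.1, 0.7, -2.7]
gripper_width: 0.58
grasp_force: 62.9
```

Call:
{"name": "jog_arm", "arguments": {
  "targets": [
    [[0, 0, 1], [0, 0, 0], 0],
    [[0, 0, 2.5], [0, 0, 0], 0],
    [[0, 0, 4], [0, 0, 0], 0],
    [[0, 0, 5], [0, 0, 0], 0],
    [[0, 0, 5.6], [0, 0, 0], 0],
    [[0, 0, 6], [0, 0, 0], 0],
    [[0, 0, 6], [0, 0, 0], 0],
    [[0, 0, 6], [0, 0, 0], 0]
  ]
}}

```text
time: 36.75
tool_pos: [0.62, -0.0732, 0.0445]
tool_rot: [0.001, -0.063, 0.998, -0.0]
contact_force: [-0.4, -0.1, -2.2]
gripper_width: 0.577
grasp_force: 62.8
```

```bash
python3 - <<'E'
from h import *
go([.6188,-.0732,.0317],np.radians(7.2)); print(state()["contact_force"])
E
```

```text
t36.8 tcp [ 0.62   -0.0732  0.0445] w0.58 shift [0.05 0.01 0.51] turn [-0.01  0.02  0.01]
[-0.37779499 -0.09380132 -2.18357661]
```

Call:
{"name": "jog_arm", "arguments": {
  "targets": [
    [[0.03, 0, 0.2], [0, 0, 0], 0],
    [[0.03, 0, 0.36], [0, 0, 0], 0],
    [[0.03, 0, 0.36], [0, 0, 0], 0],
    [[0.03, 0, 0.36], [0, 0, 0], 0]
  ]
}}

```text
time: 37.25
tool_pos: [0.6182, -0.073, 0.0341]
tool_rot: [-0.0, -0.063, 0.998, 0.0]
contact_force: [0.1, 0.0, -2.1]
gripper_width: 0.578
grasp_force: 62.7
```

Call:
{"name": "jog_arm", "arguments": {
  "targets": [
    [[0, 0, 0.08], [0, 0, 0], 0],
    [[0, 0, 0.08], [0, 0, 0], 0],
    [[0, 0, 0.08], [0, 0, 0], 0]
  ]
}}

```text
time: 37.62
tool_pos: [0.6189, -0.0729, 0.0336]
tool_rot: [0.0, -0.063, 0.998, 0.0]
contact_force: [-3.2, 1.4, 4.9]
gripper_width: 0.579
grasp_force: 63.4
```

Contact. Releasing and rising.

Call:
{"name": "jog_arm", "arguments": {
  "targets": [
    [[0, 0, 0], [0, 0, 0], 80],
    [[0, 0, 0], [0, 0, 0], 80],
    [[0, 0, 0], [0, 0, 0], 80],
    [[0, 0, 0], [0, 0, 0], 80],
    [[0, 0, -1], [0, 0, 0], 80],
    [[0, 0, -3], [0, 0, 0], 80],
    [[0, 0, -5.2], [0, 0, 0], 80],
    [[0, 0, -5.2], [0, 0, 0], 80]
  ]
}}

```text
time: 38.62
tool_pos: [0.6222, -0.0739, 0.1694]
tool_rot: [0.006, -0.063, 0.998, -0.002]
contact_force: [0.0, -0.2, -0.2]
gripper_width: 0.798
grasp_force: 0.0
```

```bash
python3 - <<'E'
from h import *
im,W=cloud("wrist"); 
rep("tin",comp(W,.1,.108,(.615,-.073))); rep("cap",comp(W,.112,.125,(.62,-.065)))
im,T=cloud("top"); rep("tin top",comp(T,.1,.108,(.61,-.07)))
go([.509,-.349,.17],0)
E
```

```text
tin 2787 mean [611.8 -72.3 104.5] rect [616.1 -69.3] [49.4 50. ] 6.8 circ [616.4 -69.2] 68.7
cap 762 mean [622.6 -60.5 118.4] rect [623.4 -60.3] [24.4 22.7] 7.4 circ [623.5 -60.5] 24.6
tin top 12 mean [639.  -88.6 103.1] rect [638.8 -88.6] [8.1 6.3] 85.9 circ [639.2 -88.6] 9.7
t38.7 tcp [ 0.6187 -0.0731  0.163 ] w0.80 shift [  5.75 -10.39  -0.28] turn [-0.    0.01  0.91]
```

Call:
{"name": "jog_arm", "arguments": {
  "targets": [
    [[0, 0, 0], [0, 0, 0], 80],
    [[0, 0, 0], [0, 0, 0], 80],
    [[0, 0, 0], [0, 0, 0], 80]
  ]
}}

```text
time: 39.1
tool_pos: [0.6177, -0.0729, 0.1609]
tool_rot: [-0.001, -0.063, 0.998, 0.0]
contact_force: [0.7, 0.1, 0.4]
gripper_width: 0.801
grasp_force: 0.0
```

```bash
python3 - <<'E'
from h import *
im,W=cloud("wrist"); 
rep("tin",comp(W,.1,.108,(.615,-.073))); rep("cap",comp(W,.112,.125,(.62,-.065)));rep("pot",comp(W,.042,.053,(.549,-.102)))
rep("carton",comp(W,.031,.041,(.565,.102)))
go([.509,-.349,.17],0)
E
```

```text
tin 2944 mean [611.8 -72.3 104.5] rect [616.4 -69.2] [50.1 50. ] 6.9 circ [616.4 -69.3] 68.5
cap 807 mean [622.6 -60.5 118.4] rect [623.3 -60.4] [23.9 23.8] 32.8 circ [623.4 -60.4] 24.5
pot 1562 mean [ 548.9 -102.7   47.6] rect [ 549.2 -102.7] [38.  38.1] 7.0 circ [ 549.3 -102.6] 39.7
carton 1452 mean [564.8 101.1  36.5] rect [565.2 102.3] [37.3 35.9] 87.8 circ [565.1 102. ] 49.4
t39.1 tcp [ 0.6179 -0.0729  0.1612] w0.80 shift [  5.72 -10.41  -0.35] turn [ 0.   -0.01  0.91]
```

Tin is back within 2 mm. Jar next.

Call:
{"name": "jog_arm", "arguments": {
  "targets": [
    [[5.74, -10.43, 0], [0, 0, 0.91], 85],
    [[5.74, -10.43, 0], [0, 0, 0.91], 85],
    [[5.74, -10.43, 0], [0, 0, 0.91], 85],
    [[5.74, -10.43, 0], [0, 0, 0.91], 85],
    [[5.74, -10.43, 0], [0, 0, 0.91], 85],
    [[5.74, -10.43, 0], [0, 0, 0.91], 85],
    [[5.74, -10.43, 0], [0, 0, 0.91], 85],
    [[5.74, -10.43, 0], [0, 0, 0.91], 85]
  ]
}}

```text
time: 40.15
tool_pos: [0.5094, -0.3485, 0.1621]
tool_rot: [-0.0, -0.001, 1.0, 0.0]
contact_force: [-1.2, 1.0, -0.4]
gripper_width: 0.85
grasp_force: 0.0
```

```bash
python3 - <<'E'
from h import *
im,W=cloud("wrist"); rep("jar",comp(W,.124,.135,(.509,-.349)));rep("can",comp(W,.110,.122,(.405,-.357)))
go([.5085,-.3495,.037],0)
E
```

```text
jar 4015 mean [ 506.6 -348.4  130.6] rect [ 507.8 -348.4] [52.1 52.2] 70.2 circ [ 508.  -348.5] 52.9
can 6784 mean [ 406.7 -355.8  116.9] rect [ 407.7 -355.9] [59.1 59.1] 74.6 circ [ 407.5 -355.9] 59.9
t40.2 tcp [ 0.5094 -0.3485  0.1621] w0.85 shift [ 0.04 -0.04  5.  ] turn [ 0.   -0.    0.01]
```

Call:
{"name": "jog_arm", "arguments": {
  "targets": [
    [[0.04, -0.04, 1.2], [0, 0, 0], 85],
    [[0.04, -0.04, 2.5], [0, 0, 0], 85],
    [[0.04, -0.04, 3.7], [0, 0, 0], 85],
    [[0.04, -0.04, 4.6], [0, 0, 0], 85],
    [[0.04, -0.04, 5], [0, 0, 0], 85],
    [[0.04, -0.04, 5], [0, 0, 0], 85]
  ]
}}

```text
time: 40.95
tool_pos: [0.5079, -0.35, 0.0367]
tool_rot: [-0.0, -0.0, 1.0, 0.0]
contact_force: [-0.0, -0.0, 0.2]
gripper_width: 0.851
grasp_force: 0.0
```

Call:
{"name": "jog_arm", "arguments": {
  "targets": [
    [[0, 0, 0], [0, 0, 0], 0],
    [[0, 0, 0], [0, 0, 0], 0],
    [[0, 0, 0], [0, 0, 0], 0],
    [[0, 0, 0], [0, 0, 0], 0],
    [[0, 0, 0], [0, 0, 0], 0],
    [[0, 0, 0], [0, 0, 0], 0]
  ]
}}

```text
time: 41.7
tool_pos: [0.5089, -0.3511, 0.0389]
tool_rot: [0.001, 0.0, 1.0, -0.0]
contact_force: [-0.2, 3.9, 6.5]
gripper_width: 0.609
grasp_force: 61.9
```

Call:
{"name": "jog_arm", "arguments": {
  "targets": [
    [[0, 0, -1.2], [0, 0, 0], 0],
    [[0, 0, -3.5], [0, 0, 0], 0],
    [[0, 0, -6], [0, 0, 0], 0],
    [[0, 0, -6.4], [0, 0, 0], 0]
  ]
}}

```text
time: 42.2
tool_pos: [0.5101, -0.3532, 0.2038]
tool_rot: [0.004, 0.0, 1.0, -0.004]
contact_force: [-0.7, -0.2, -1.4]
gripper_width: 0.611
grasp_force: 62.2
```

Call:
{"name": "jog_arm", "arguments": {
  "targets": [
    [[-4.72, 16.33, 0], [0, 0, 0], 0],
    [[-4.72, 16.33, 0], [0, 0, 0], 0],
    [[-4.72, 16.33, 0], [0, 0, 0], 0],
    [[-4.72, 16.33, 0], [0, 0, 0], 0],
    [[-4.72, 16.33, 0], [0, 0, 0], 0],
    [[-4.72, 16.33, 0], [0, 0, 0], 0],
    [[-4.72, 16.33, 0], [0, 0, 0], 0],
    [[-4.72, 16.33, 0], [0, 0, 0], 0]
  ]
}}

```text
time: 43.2
tool_pos: [0.6253, 0.0605, 0.1946]
tool_rot: [-0.002, -0.002, 1.0, 0.0]
contact_force: [-0.5, -0.5, -1.5]
gripper_width: 0.61
grasp_force: 62.6
```

```bash
python3 - <<'E'
from h import *
im,W=cloud("wrist"); rep("tin",comp(W,.1,.108,(.615,-.073)))
s=state();Q=comp(W,s["tool_pos"][2]+.07,s["tool_pos"][2]+.11,s["tool_pos"][:2],.024);rep("held jar",Q)
go([.6266,.0588,.031],0)
E
```

```text
tin 2354 mean [611.7 -69.1 104.4] rect [616.5 -69.1] [50.  51.2] 6.9 circ [616.3 -69. ] 68.2
held jar 10062 mean [619.6  59.1 286.7] rect [619.8  58.9] [37.4 45.7] 9.3 circ [625.   58.7] 47.9
t43.2 tcp [0.6251 0.0586 0.1948] w0.61 shift [-0.08  0.01  6.55] turn [-0.01 -0.02  0.02]
```

Call:
{"name": "jog_arm", "arguments": {
  "targets": [
    [[-0.05, -0.03, 1], [0, 0, 0], 0],
    [[-0.05, -0.03, 2.5], [0, 0, 0], 0],
    [[-0.05, -0.03, 4], [0, 0, 0], 0],
    [[-0.05, -0.03, 5], [0, 0, 0], 0],
    [[-0.05, -0.03, 5.6], [0, 0, 0], 0],
    [[-0.05, -0.03, 6], [0, 0, 0], 0],
    [[-0.05, -0.03, 6], [0, 0, 0], 0],
    [[-0.05, -0.03, 6], [0, 0, 0], 0]
  ]
}}

```text
time: 44.25
tool_pos: [0.6283, 0.0565, 0.0485]
tool_rot: [0.001, 0.0, 1.0, -0.0]
contact_force: [0.0, 0.4, -1.6]
gripper_width: 0.612
grasp_force: 62.7
```

```bash
python3 - <<'E'
from h import *
go([.6268,.0575,.033],0); print(state()["contact_force"])
E
```

```text
t44.2 tcp [0.6283 0.0565 0.0485] w0.61 shift [0.06 0.04 0.62] turn [-0.    0.02 -0.  ]
[ 0.02770342  0.44945977 -1.60258985]
```

Call:
{"name": "jog_arm", "arguments": {
  "targets": [
    [[0.05, 0.04, 0.25], [0, 0, 0], 0],
    [[0.05, 0.04, 0.45], [0, 0, 0], 0],
    [[0.05, 0.04, 0.5], [0, 0, 0], 0],
    [[0.05, 0.04, 0.5], [0, 0, 0], 0],
    [[0.05, 0.04, 0.5], [0, 0, 0], 0]
  ]
}}

```text
time: 44.88
tool_pos: [0.6262, 0.0577, 0.0348]
tool_rot: [0.0, 0.0, 1.0, -0.0]
contact_force: [0.7, 0.0, -2.5]
gripper_width: 0.607
grasp_force: 62.7
```

Call:
{"name": "jog_arm", "arguments": {
  "targets": [
    [[0, 0, 0.08], [0, 0, 0], 0],
    [[0, 0, 0.08], [0, 0, 0], 0],
    [[0, 0, 0.08], [0, 0, 0], 0]
  ]
}}

```text
time: 45.25
tool_pos: [0.6264, 0.0577, 0.033]
tool_rot: [0.0, 0.0, 1.0, -0.0]
contact_force: [0.1, -0.1, -0.5]
gripper_width: 0.611
grasp_force: 62.8
```

Essentially touching; another 1 mm, then release.

Call:
{"name": "jog_arm", "arguments": {
  "targets": [
    [[0, 0, 0.04], [0, 0, 0], 0],
    [[0, 0, 0.04], [0, 0, 0], 80],
    [[0, 0, 0.04], [0, 0, 0], 80],
    [[0, 0, 0.04], [0, 0, 0], 80],
    [[0, 0, -1], [0, 0, 0], 80],
    [[0, 0, -3], [0, 0, 0], 80],
    [[0, 0, -5.2], [0, 0, 0], 80],
    [[0, 0, -5.2], [0, 0, 0], 80]
  ]
}}

```text
time: 46.25
tool_pos: [0.63, 0.0576, 0.1698]
tool_rot: [0.006, 0.0, 1.0, -0.0]
contact_force: [-0.2, 0.4, 0.4]
gripper_width: 0.803
grasp_force: 0.0
```

Call:
{"name": "jog_arm", "arguments": {
  "targets": [
    [[0, 0, 0], [0, 0, 0], 80],
    [[0, 0, 0], [0, 0, 0], 80]
  ]
}}

```text
time: 46.5
tool_pos: [0.6247, 0.0577, 0.1602]
tool_rot: [-0.002, 0.0, 1.0, 0.0]
contact_force: [0.0, -0.2, -0.3]
gripper_width: 0.804
grasp_force: 0.0
```

```bash
python3 - <<'E'
from h import *
im,W=cloud("wrist"); rep("jar",comp(W,.119,.132,(.626,.06)));rep("tin",comp(W,.1,.108,(.615,-.073)));rep("carton",comp(W,.031,.041,(.565,.102)))
go([.4075,-.3572,.17],0)
E
```

```text
jar 3843 mean [624.7  60.  124.6] rect [625.8  59.9] [52.  52.1] 60.6 circ [625.9  60. ] 52.8
tin 2966 mean [611.2 -68.8 104.4] rect [616.3 -68.6] [50.1 50.7] 6.6 circ [616.1 -68.5] 68.4
carton 1504 mean [564.7 102.4  36.6] rect [565.1 102.7] [36.1 36. ] 88.1 circ [564.8 102.3] 49.0
t46.5 tcp [0.6248 0.0577 0.1602] w0.80 shift [  8.68 -16.6   -0.36] turn [ 0.   -0.03 -0.  ]
```

Jar is within 0.2 mm of its start. Now the can.

Call:
{"name": "jog_arm", "arguments": {
  "targets": [
    [[8.68, -16.6, 0], [0, 0, 0], 88],
    [[8.68, -16.6, 0], [0, 0, 0], 88],
    [[8.68, -16.6, 0], [0, 0, 0], 88],
    [[8.68, -16.6, 0], [0, 0, 0], 88],
    [[8.68, -16.6, 0], [0, 0, 0], 88],
    [[8.68, -16.6, 0], [0, 0, 0], 88],
    [[8.68, -16.6, 0], [0, 0, 0], 88],
    [[8.68, -16.6, 0], [0, 0, 0], 88]
  ]
}}

```text
time: 47.55
tool_pos: [0.4066, -0.3591, 0.1612]
tool_rot: [-0.001, 0.002, 1.0, 0.001]
contact_force: [0.7, -0.1, 0.1]
gripper_width: 0.882
grasp_force: 0.0
```

Call:
{"name": "jog_arm", "arguments": {
  "targets": [
    [[0, 0, 0], [0, 0, 0], 88],
    [[0, 0, 0], [0, 0, 0], 88]
  ]
}}

```text
time: 47.8
tool_pos: [0.4088, -0.3563, 0.1617]
tool_rot: [-0.0, 0.0, 1.0, 0.001]
contact_force: [1.1, -0.6, -0.7]
gripper_width: 0.876
grasp_force: 0.0
```

```bash
python3 - <<'E'
from h import *
im,W=cloud("wrist"); rep("can",comp(W,.110,.122,(.405,-.357)))
go([.4080,-.3573,.034],0)
E
```

```text
can 4638 mean [ 406.  -355.9  117. ] rect [ 407.5 -356. ] [59.2 59. ] 21.5 circ [ 407.7 -356. ] 60.3
t47.9 tcp [ 0.4091 -0.356   0.1619] w0.87 shift [ 0.04 -0.06  5.12] turn [ 0.01 -0.    0.  ]
```

Call:
{"name": "jog_arm", "arguments": {
  "targets": [
    [[0.04, -0.06, 1.2], [0, 0, 0], 88],
    [[0.04, -0.06, 2.5], [0, 0, 0], 88],
    [[0.04, -0.06, 3.7], [0, 0, 0], 88],
    [[0.04, -0.06, 4.6], [0, 0, 0], 88],
    [[0.04, -0.06, 5.1], [0, 0, 0], 88],
    [[0.04, -0.06, 5.1], [0, 0, 0], 88]
  ]
}}

```text
time: 48.6
tool_pos: [0.4078, -0.3575, 0.0343]
tool_rot: [-0.001, -0.0, 1.0, 0.001]
contact_force: [-0.6, -0.2, 1.1]
gripper_width: 0.882
grasp_force: 0.0
```

Call:
{"name": "jog_arm", "arguments": {
  "targets": [
    [[0, 0, 0], [0, 0, 0], 0],
    [[0, 0, 0], [0, 0, 0], 0],
    [[0, 0, 0], [0, 0, 0], 0],
    [[0, 0, 0], [0, 0, 0], 0],
    [[0, 0, 0], [0, 0, 0], 0],
    [[0, 0, 0], [0, 0, 0], 0]
  ]
}}

```text
time: 49.35
tool_pos: [0.4087, -0.3592, 0.0366]
tool_rot: [0.001, 0.0, 1.0, -0.0]
contact_force: [0.5, 3.3, 5.3]
gripper_width: 0.688
grasp_force: 65.1
```

Call:
{"name": "jog_arm", "arguments": {
  "targets": [
    [[0, 0, -1.2], [0, 0, 0], 0],
    [[0, 0, -3.5], [0, 0, 0], 0],
    [[0, 0, -6], [0, 0, 0], 0],
    [[0, 0, -6.4], [0, 0, 0], 0]
  ]
}}

```text
time: 49.85
tool_pos: [0.4095, -0.3613, 0.201]
tool_rot: [0.003, 0.0, 1.0, -0.004]
contact_force: [0.7, -0.9, -2.9]
gripper_width: 0.695
grasp_force: 65.7
```

Call:
{"name": "jog_arm", "arguments": {
  "targets": [
    [[-6.55, 14.15, 0], [0, 0, 0], 0],
    [[-6.55, 14.15, 0], [0, 0, 0], 0],
    [[-6.55, 14.15, 0], [0, 0, 0], 0],
    [[-6.55, 14.15, 0], [0, 0, 0], 0],
    [[-6.55, 14.15, 0], [0, 0, 0], 0],
    [[-6.55, 14.15, 0], [0, 0, 0], 0],
    [[-6.55, 14.15, 0], [0, 0, 0], 0],
    [[-6.55, 14.15, 0], [0, 0, 0], 0]
  ]
}}

```text
time: 50.85
tool_pos: [0.5709, -0.0047, 0.1931]
tool_rot: [-0.002, -0.001, 1.0, -0.0]
contact_force: [0.1, -1.0, -4.7]
gripper_width: 0.695
grasp_force: 66.2
```

```bash
python3 - <<'E'
from h import *
go([.5719,-.0035,.034],0)
E
```

```text
t50.9 tcp [ 0.5709 -0.0047  0.1931] w0.69 shift [-0.06  0.05  6.36] turn [-0.   -0.02  0.01]
```

Call:
{"name": "jog_arm", "arguments": {
  "targets": [
    [[-0.03, 0, 1], [0, 0, 0], 0],
    [[-0.03, 0, 2.5], [0, 0, 0], 0],
    [[-0.03, 0, 4], [0, 0, 0], 0],
    [[-0.03, 0, 5], [0, 0, 0], 0],
    [[-0.03, 0, 5.6], [0, 0, 0], 0],
    [[-0.03, 0, 6], [0, 0, 0], 0],
    [[-0.03, 0, 6], [0, 0, 0], 0],
    [[-0.03, 0, 6], [0, 0, 0], 0]
  ]
}}

```text
time: 51.85
tool_pos: [0.5735, -0.0053, 0.0464]
tool_rot: [0.001, 0.0, 1.0, -0.0]
contact_force: [-0.7, 0.4, -3.8]
gripper_width: 0.692
grasp_force: 66.4
```

```bash
python3 - <<'E'
from h import *
go([.5726,-.0054,.031],0); print(state()["contact_force"])
E
```

```text
t51.9 tcp [ 0.5735 -0.0053  0.0464] w0.69 shift [ 0.04 -0.    0.62] turn [-0.    0.01 -0.  ]
[-0.68353096  0.4149596  -3.765814  ]
```

Call:
{"name": "jog_arm", "arguments": {
  "targets": [
    [[0, 0, 0.25], [0, 0, 0], 0],
    [[0, 0, 0.42], [0, 0, 0], 0],
    [[0, 0, 0.48], [0, 0, 0], 0],
    [[0, 0, 0.48], [0, 0, 0], 0],
    [[0, 0, 0.48], [0, 0, 0], 0]
  ]
}}

```text
time: 52.48
tool_pos: [0.5727, -0.0051, 0.0333]
tool_rot: [0.0, 0.0, 1.0, -0.0]
contact_force: [0.8, -0.0, -1.9]
gripper_width: 0.69
grasp_force: 66.4
```

Call:
{"name": "jog_arm", "arguments": {
  "targets": [
    [[0, 0, 0.08], [0, 0, 0], 0],
    [[0, 0, 0.08], [0, 0, 0], 0],
    [[0, 0, 0.08], [0, 0, 0], 0]
  ]
}}

```text
time: 52.85
tool_pos: [0.5725, -0.0051, 0.0312]
tool_rot: [-0.0, 0.0, 1.0, 0.0]
contact_force: [0.2, -0.4, -2.3]
gripper_width: 0.686
grasp_force: 66.4
```

Call:
{"name": "jog_arm", "arguments": {
  "targets": [
    [[0, 0, 0.05], [0, 0, 0], 0],
    [[0, 0, 0.05], [0, 0, 0], 0],
    [[0, 0, 0.05], [0, 0, 0], 0]
  ]
}}

```text
time: 53.22
tool_pos: [0.573, -0.005, 0.0307]
tool_rot: [0.0, 0.0, 1.0, -0.0]
contact_force: [-2.3, 0.3, 3.3]
gripper_width: 0.693
grasp_force: 66.9
```

Call:
{"name": "jog_arm", "arguments": {
  "targets": [
    [[0, 0, 0], [0, 0, 0], 85],
    [[0, 0, 0], [0, 0, 0], 85],
    [[0, 0, 0], [0, 0, 0], 85],
    [[0, 0, 0], [0, 0, 0], 85],
    [[0, 0, -1], [0, 0, 0], 85],
    [[0, 0, -3], [0, 0, 0], 85],
    [[0, 0, -5.2], [0, 0, 0], 85],
    [[0, 0, -7], [0, 0, 0], 85]
  ]
}}

```text
time: 54.22
tool_pos: [0.5729, -0.0051, 0.2075]
tool_rot: [0.001, 0.0, 1.0, -0.0]
contact_force: [0.8, 0.2, 0.1]
gripper_width: 0.848
grasp_force: 0.0
```

Call:
{"name": "jog_arm", "arguments": {
  "targets": [
    [[2.3, 0, 0], [0, 0, 0], 85],
    [[2.8, 0, -2], [0, 0, 0], 85],
    [[2.8, 0, -4], [0, 0, 0], 85],
    [[2.8, 0, -5], [0, 0, 0], 85],
    [[2.8, 0, -5], [0, 0, 0], 85],
    [[2.8, 0, -5], [0, 0, 0], 85]
  ]
}}

```text
time: 54.98
tool_pos: [0.5021, -0.0049, 0.3281]
tool_rot: [-0.001, 0.0, 1.0, 0.0]
contact_force: [0.0, 0.3, -1.1]
gripper_width: 0.851
grasp_force: 0.0
```

```bash
python3 - <<'E'
from h import *
s=state(); print(s["tool_pos"],s["time"])
im,W=cloud("wrist"); cv2.imwrite("pics/fin.png",im[...,::-1]); O=np.load("pics/w1.npy")
for n,a in dict(jar=(.119,.132,(.625,.06)),tin=(.1,.108,(.613,-.07)),can=(.105,.114,(.57,-.003)),pot=(.042,.053,(.549,-.102)),carton=(.031,.041,(.565,.102)),tub=(.088,.1,(.467,.314)),pan=(.044,.053,(.467,.312),.1)).items():
    for P in(O,W):
        try: rep(n,comp(P,*a))
        except Exception: print(n,"-")
E
```

```text
[ 0.50205396 -0.00494808  0.32812297] 54.975
jar 888 mean [624.7  59.8 124.8] rect [626.1  59.7] [52.5 50.5] 4.0 circ [626.   60.2] 53.0
jar 1103 mean [625.1  59.3 124.8] rect [626.2  59.7] [51.6 51.8] 88.0 circ [626.3  59.6] 53.5
tin 734 mean [611.8 -73.1 104.7] rect [616.4 -71.5] [50.1 50. ] 6.9 circ [616.6 -71.2] 68.4
tin 905 mean [611.6 -71.1 104.6] rect [616.5 -69.4] [50.1 50.1] 6.5 circ [616.4 -69.4] 68.3
can 1179 mean [570.5  -2.1 111.2] rect [571.3  -2. ] [59.  58.6] 39.6 circ [571.7  -2.3] 60.2
can 1464 mean [571.   -2.1 111.1] rect [572.1  -2.1] [58.9 58.3] 0.3 circ [572.1  -2. ] 59.9
pot 435 mean [ 548.8 -102.4   47.7] rect [ 548.8 -102.6] [37.3 38.1] 89.1 circ [ 549.5 -102.5] 39.7
pot 532 mean [ 548.6 -102.4   47.6] rect [ 549.  -102.6] [38.8 38.7] 69.2 circ [ 549.3 -102.5] 39.9
carton 436 mean [564.8 102.2  36.7] rect [565.6 102.3] [35.9 36.4] 88.1 circ [565.5 102.1] 48.5
carton 531 mean [564.6 101.9  36.7] rect [565.7 102.3] [36.2 36.6] 88.5 circ [565.  102.1] 49.1
tub -
tub 1573 mean [468.6 308.3  93.8] rect [469.7 307.9] [60.9 48.5] 12.1 circ [469.1 313.4] 63.3
pan 4851 mean [465.8 314.   48.8] rect [467.5 314.9] [123.7 120.8] 89.4 circ [467.1 314.8] 125.0
pan 3456 mean [462.4 298.5  48.8] rect [467.2 305.9] [106.5 121.7] 89.6 circ [467.8 314.4] 124.4
```

View pics/fin.png

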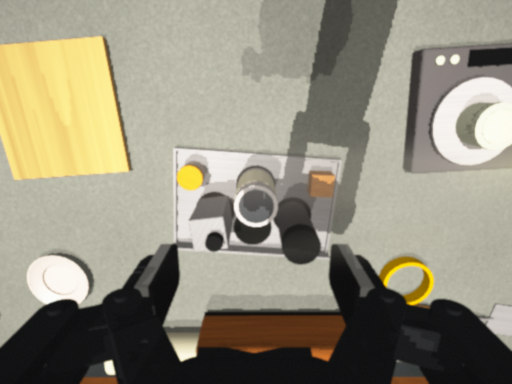

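The final view shows jar (298,230), tin (212,222) and can (256,197) back in the tray, all upright. The tin is 2 mm from its start and the other two are under 1 mm. Pot (190,177) and carton (321,184) are unmoved, the board is empty, and the tub is on the pan (495,127). The arm is clear, so I'm handing in.

```bash
python3 -c "
from plant import *
print(job_done())"
```

```text
the job is handed in; nothing more can be done
None
```

The job is handed in: the tub stands within about 1 mm of the centre of the scale's pan, the jar and can are back within 1 mm and the tin within about 2 mm of their starting spots, everything is upright, and the pot and carton have not moved; on the first try the gripper caught the tin's cap and tilted it briefly before I regrasped it.

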